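Tip the turned rings into the bin, then crack the sealed dry box and hold its lid ajar

ROBOT

A 6-joint arm with a two-finger parallel gripper is mounted at the origin on a cart in front of the work surface, level with it; the furniture and walls round the work are solid. World frame = base frame: x ahead of the robot, y to its left, z up, the work surface at z = 0. Lengths are in mm, angles in rad, forces in N, time in s.
With the tool pointing down it reaches from about 350 to 775 mm from the base axis. Payload 7.3 kg.
Tool frame: the origin (TCP) lies on the centre line of the jaws, within the pads' length; the fingertips stand 22 mm ahead of it and the grasp point (between the pads) lies 3 mm ahead of it; x points along the fingers, z is the direction in which the jaws open and shut, and the axes are right-handed (so a half turn about x gives the same grasp; the last joint's range is limited). The gripper opens to 92 mm and grips with 3 to 60 N. Pads are 19 mm wide; open, the fingers measure 130 mm over their backs; the gripper's body (75 mm by 190 mm) begins 47 mm behind the grasp point.
Start: joints at [0.99, 0.342, 1.524, -0, 1.275, -0.146], TCP at [221.133, 476.176, 248.741] pointing down, gripper open.
Joint ranges: [-2.53, 2.53], [-0.77, 2.02], [0.04, 2.7], [-1, 4.14], [0.28, 2.66], [-3.11, 3.11]. Speed limits (rad/s): [2.57, 2.57, 3.14, 3.14, 3.14, 3.14].

INTERFACE

Orientations are given as [roll, pitch, yaw] about the fixed x, y, z axes, in that order (R = Rz(yaw) Ry(pitch) Rx(roll)).
In Python, from plant import readout, imaging, bot gives the robot as it stands.
- The arm moves only by the tool arm_command, never from a script. Its argument "plan" is a list of rows, each an object of numbers: "tx", "ty", "tz": the shift along the tool's x, y, z in cm; "wx", "wy", "wz": the turn, a rotation vector about the tool's x, y, z in rad; "jaw": the opening, from -1 (shut) to 1 (fully open). In form: [{"tx": .., "ty": .., "tz": .., "wx": .., "wy": .., "wz": .., "jaw": ..}, ...]. A call has 1 to 20 rows; each row shifts and turns the commanded pose from where the row before left it, along the tool's axes as they then stand; what a row does not reach is not made up. A row lasts 1/10 s, in which the tool goes at most 50 mm and 8.59 degrees, less where a joint would pass 70% of its speed; a pose out of reach is approached as far as the arm can. A call with a gripper value outside its range is refused whole. The fingers move at their own pace and stop on an object; the grip force is fixed at half the most. Time passes only in rows, so rows that do not move let the fingers close. It gives the time, the measured TCP pose, the force and the opening at its end, in the units of the state.
- readout.get_obs(): the state, without advancing time (a new reading comes with each control period).
- imaging.capture(name): name is "scene" or "top"; returns the picture (384x512x3 uint8, blue, green, red); there is no depth.
- imaging.get_calibration(name): a dict with "fx", "fy", "cx", "cy" (pixels), "position" and "rotation" of the camera in the world. Camera axes: x right, y up, looking along -z (the intrinsics and any distortion apply to the point x, -y, -z); pixel columns grow to the right and rows downward; lengths in mm; the calibration is good to about 2 mm. A picture is of the moment at which its call begins. get_calibration takes no time and is no camera call.
- bot.close_job(): hands the job in, once; it reports no verdict.
The state is a dict: "time": time; "joint_positions": joint angles; "dq": joint speeds; "tau": joint torques, N m; "tool_pos": TCP position; "tcp_rot": TCP orientation; "contact_force": force on the tool from outside, world axes, zero at the start; "moment": the same for the moment, N m; "grip_width": finger opening in mm.
Only numpy, scipy, OpenCV 4.12 (cv2) and the standard library are available. Lean on these libraries where they do the work, as an engineer would, in place of code of your own. Each camera call takes 0.05 s, during which the arm holds its last target.

TASK

The three turned rings are about to be dried. Pick up the orange scoop tray by its fin, tip it over the blue bin so that all three rings slide off into the bin, and stand the empty scoop back flat on the bench. Then break the dry box's sticky lid free by its black handle, do not let it fly wide open, and finish still gripping the handle with the lid held still and just ajar, its front edge some 2 to 3 cm above its seat; leave the black loupe and the metal block alone.

Things in the scene. Friction and masses are not known exactly. Their poses are not given: they have to be found in the camera images.
- dry_box: grey box 120 (x) x 150 (y) x 60 mm high, fixed to the bench, with a white-framed windowed lid 9 mm thick on top; origin: centre of its underside, z up, -x is the front, where the lid's black handle is; the lid is hinged along the top rear (+x) edge
- lid (a joint): the dry box lid's hinge, rad: 0 shut, grows as the front edge rises, stop at 0.5; the front edge is 120 mm from the hinge axis, so 0.2 rad lifts it 24 mm. A sticky seal resists: the upward pull at the handle must reach about 17 N at 2 to 3 mm of lift, is still about 10 N at 0.08 rad, and beyond 0.1 rad (10 mm at the handle) only 2 to 4 N of weight and drag are left; it gives suddenly, so pull slowly with a firm grip. Unheld, the lid sinks shut within about 2 s
- lid_handle (a point): centre of the black bar handle on the lid: bar 84 mm long parallel to the box's y, section 14 x 14 mm; the gap under it is 21 mm, between posts whose inner faces are 62 mm apart; with the lid shut it is 42 mm ahead (-x) of the box's centre and 97 mm above the bench
- lid_hinge (a point): middle of the lid's hinge axis (parallel to the box's y), 60 mm behind (+x) the box's centre, 60 mm above the bench; the handle's centre is 102 mm ahead of it and 37 mm above it when shut
- scoop: loose orange scoop tray, 0.16 kg: floor 85 x 90 mm, 3 mm thick, running from x = -48 mm (open lip) to +37 mm, with 16 mm high walls on the other three sides; origin: on the underside, 48 mm behind the lip, midway across; z up, -x towards the open lip, +x towards the fin handle. The rings slide on it from about 25 to 35 degrees of tilt; 50 degrees empties it
- scoop_grip (a point): grip point on the scoop's upright fin handle behind the rear wall: fin 12 mm thick (y), from x = 34 to 78 mm and z = 12 to 50 mm in the scoop's frame; the point is at x = 60, y = 0, z = 34 mm
- scoop_lip (a point): middle of the scoop's open lip, at x = -48, y = 0, z = 3 mm in the scoop's frame
- bin: open blue bin, loose, 0.45 kg, 110 (x) x 120 (y) x 45 mm, walls and floor 4 mm; origin: centre of its underside, z up
- ring_small: turned ring, 22 mm across, 12 mm high, lies in the scoop; origin: centre of one flat face
- ring_tall: turned ring, 26 mm across, 16 mm high, lies in the scoop; origin: centre of one flat face
- ring_wide: turned ring, 30 mm across, 10 mm high, lies in the scoop; origin: centre of one flat face
- loupe: black cup-shaped loupe, 34 mm across, 31 mm high, a bystander; origin: centre of its underside
- block: metal setting block 30 x 50 x 20 mm, a bystander; origin: centre of its underside

How it is judged (in metres and radians):
On the way, in this order (a step that is already met when the one before it is completed fails the run):
1. the scoop is lifted and tipped over the bin (angle between scoop's own z axis and vertical above 0.35 rad and height (world z) of scoop above 0.03 m and horizontal distance between scoop_lip and bin below 0.08 m), for 0.05 s.
2. all three rings lie in the bin (x of ring_small in the frame of bin between -0.053 and 0.053 m and y of ring_small in the frame of bin between -0.053 and 0.053 m and x of ring_tall in the frame of bin between -0.053 and 0.053 m and y of ring_tall in the frame of bin between -0.053 and 0.053 m and x of ring_wide in the frame of bin between -0.053 and 0.053 m and y of ring_wide in the frame of bin between -0.053 and 0.053 m and z of ring_small in the frame of bin between -0.002 and 0.036 m and z of ring_tall in the frame of bin between -0.002 and 0.036 m and z of ring_wide in the frame of bin between -0.002 and 0.036 m), for 0.2 s.
3. the scoop stands flat on the bench, let go (height (world z) of scoop below 0.008 m and angle between scoop's own z axis and vertical below 0.12 rad and contact force between scoop and the fingers below 0.1 N), for 0.2 s.
4. the lid is broken free of its seal (value of joint lid above 0.1 rad), for 0.1 s.
At the end, for the whole second after the job is handed in: The gripper still holds the lid by touch, still, at 0.11 to 0.31 rad (front edge 13 to 37 mm above its seat); all three rings lie at rest inside the upright bin; the scoop stands flat on the bench, released and not touching the dry box (all of step 2 and all of step 3 and value of joint lid between 0.11 and 0.31 rad and velocity of joint lid between -0.1 and 0.1 rad/s and contact force between the fingers and dry_box above 0.5 N and contact force between scoop and dry_box below 0.1 N and height (world z) of bin below 0.006 m and angle between bin's own z axis and vertical below 0.1 rad and linear speed of each of ring_small, ring_tall, ring_wide, scoop below 0.03 m/s); the arm keeps its last pose, push and grip.
It fails at once if the lid flies open past 0.45 rad (value of joint lid above 0.45 rad).
It fails at once if the loupe or the metal block is moved by more than 30 mm (distance of any of loupe, block from where it was at the start of the episode above 0.03 m).
It also fails if it takes over 66 s, if anything falls off the work surface, if the arm or the gripper's body presses on something with over 40 N, if the wrist force passes 120 N, or if a joint passes its speed limit or range.

## Working session

There is one attempt and no reset: what is moved stays moved. The work goes in short steps, Python scripts to look and compute and a tool call to move; the robot and the scene stay as the last step left them, time stands still between calls to the robot, and variables do not carry over. Pictures are saved under pics/ and viewed, and the job is handed in when it is done.

Besides the shell and the picture viewer there is one more tool, called after "Call:" as name(argument=value, ...), one argument or row to a line, values as JSON. arm_command: Moves the arm, as the interface text tells. Its arguments: {"type":"object","properties":{"plan":{"type":"array"}},"required":["plan"]}

```bash
mkdir -p pics; ls
python3 - <<'E'
from plant import readout, imaging, bot
import cv2
o=readout.get_obs(); print(o)
for n in("scene","top"):
    im=imaging.capture(n); cv2.imwrite(f"pics/{n}0.png",im); print(n,imaging.get_calibration(n))
E
```

```text
pics
{'time': 0.0, 'joint_positions': array([ 9.90042535e-01,  3.42710891e-01,  1.52502662e+00, -6.65215775e-08,
        1.27536547e+00, -1.46008648e-01]), 'dq': array([-0.00213591, -0.00060863, -0.00173484, -0.00175406,  0.00157439,
       -0.00121032]), 'tau': array([ 1.23628652e-04, -4.31256759e+01, -2.44217688e+01,  7.16289645e-02,
        5.61873545e-02, -1.03188765e-04]), 'tool_pos': array([220.89854749, 475.85895299, 248.04771559]), 'tcp_rot': array([ 2.99562612,  1.569286  , -2.15150798]), 'contact_force': array([-0.210631  ,  0.3919305 , -0.37244679]), 'moment': array([-0.05797551,  0.0522492 ,  0.00470922]), 'grip_width': 91.85238135802575}
scene {'fx': 377.8331407572005, 'fy': 377.8331407572005, 'cx': 253.22854316862055, 'cy': 193.17026854178994, 'position': array([  65.73727497, -944.97629053,  713.68456951]), 'rotation': array([ 0.93188708,  0.01926118, -0.5841991 ])}
top {'fx': 434.94577173954326, 'fy': 434.94577173954326, 'cx': 256.904064719409, 'cy': 190.17042883159536, 'position': array([ 430.69647477, -238.02681609, 1309.8434178 ]), 'rotation': array([ 0.07952894,  0.00372267, -1.56169168])}
```

View pics/scene0.png

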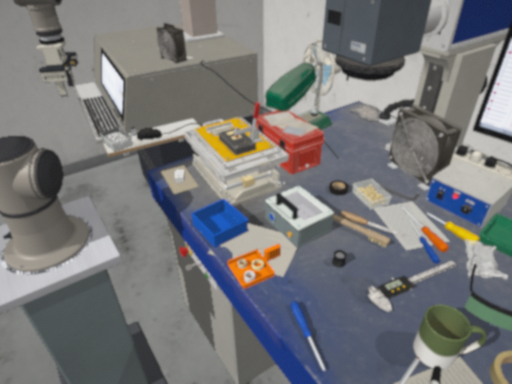

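View pics/top0.png

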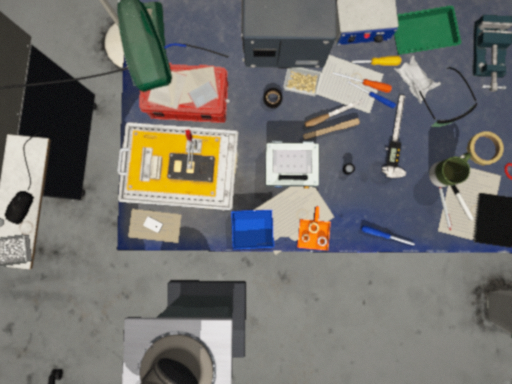

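```bash
cat > h.py <<'E'
import numpy as np, cv2
from scipy.spatial.transform import Rotation as Ro
from plant import readout, imaging, bot
def cal(n):
    c=imaging.get_calibration(n); return c, Ro.from_euler('xyz',c['rotation']).as_matrix()
def ray(n,u,v,z):
    c,R=cal(n); d=R@np.array([(u-c['cx'])/c['fx'],-(v-c['cy'])/c['fy'],-1]); p=np.array(c['position'])
    return p+d*(z-p[2])/d[2]
def proj(n,P):
    c,R=cal(n); q=(np.atleast_2d(P)-c['position'])@R
    return np.stack([c['cx']+c['fx']*q[:,0]/-q[:,2], c['cy']-c['fy']*q[:,1]/-q[:,2]],1)
def crop(n,f,x0,y0,x1,y1,s,im=None,draw=None):
    im=imaging.capture(n) if im is None else im
    k=cv2.resize(im[y0:y1,x0:x1],None,fx=s,fy=s,interpolation=cv2.INTER_CUBIC)
    for pts,col in draw or []:
        q=((pts-[x0,y0]+0.5)*s-0.5)
        cv2.polylines(k,[np.round(q).astype(int)],True,col,1,cv2.LINE_AA)
    cv2.imwrite(f,k)
E
python3 - <<'E'
from h import *
a=cv2.imread('pics/top0.png');b=cv2.imread('pics/scene0.png')
crop('top','pics/t1.png',225,130,365,255,5,a)
crop('scene','pics/s1.png',180,170,360,300,4,b)
crop('top','pics/t2.png',115,180,235,255,5,a)
E
```

```text
(no output)
```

View pics/t1.png

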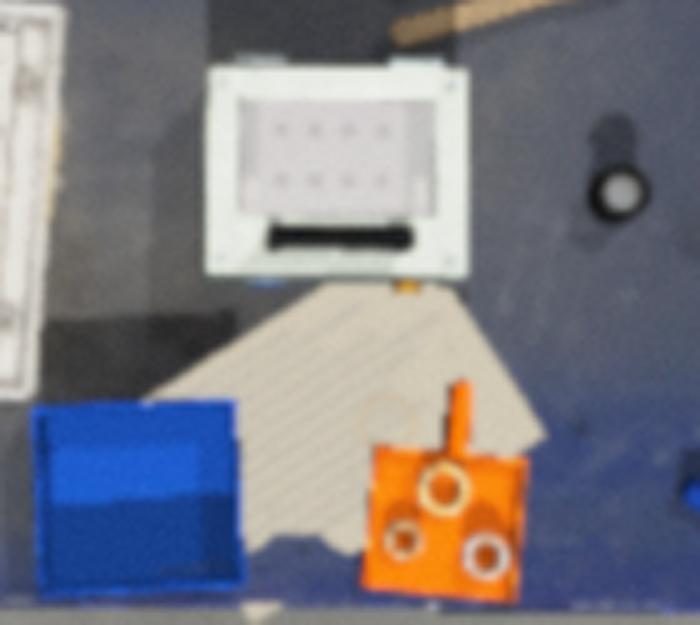

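View pics/s1.png

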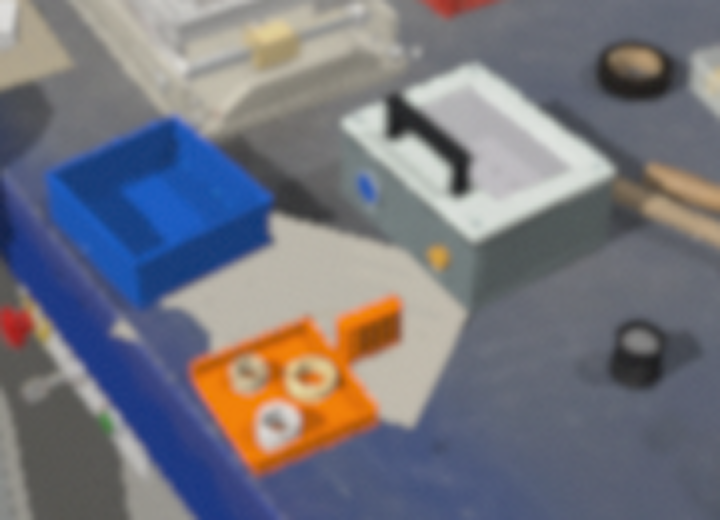

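View pics/t2.png

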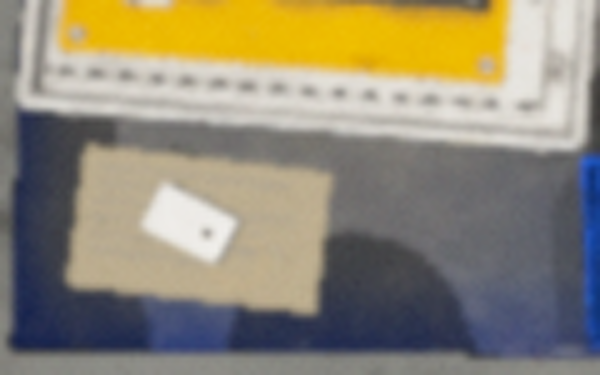

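```bash
cat > fit.py <<'E'
from h import *
from scipy.optimize import least_squares
T=lambda X,Y:(225+(X+.5)/5-.5,130+(Y+.5)/5-.5)
S=lambda X,Y:(180+(X+.5)/4-.5,170+(Y+.5)/4-.5)
def W(p,P):
    c,s=np.cos(p[2]),np.sin(p[2]); P=np.array(P,float); return np.c_[p[0]+c*P[:,0]-s*P[:,1],p[1]+s*P[:,0]+c*P[:,1],P[:,2]]
def fit(name,mt,ot,ms,os_,x0):
    ot=np.array([T(*q) for q in ot]);os_=np.array([S(*q) for q in os_])
    def res(p,w=(1,1)):
        return np.r_[w[0]*(proj('top',W(p,mt))-ot).ravel(),w[1]*(proj('scene',W(p,ms))-os_).ravel()]
    for w in((1,1),(1,0),(0,1)):
        r=least_squares(lambda p:res(p,w)*[1]*1 if 0 else res(p,w),x0,x_scale=[100,100,.1]); print(name,w,r.x.round(3),res(r.x).round(1) if w==(1,1) else '')
        if w==(1,1): best=r.x
    return best
bt=[(55,60,45),(55,-60,45),(-55,-60,45),(-55,60,45)]
b=fit('bin',bt,[(35,407),(236,402),(243,583),(42,597)],[(-55,60,45),(55,60,45),(55,-60,45),(-55,-60,45),(-55,-60,0)],[(48,175),(176,119),(271,205),(141,262),(141,305)],[300,-100,0])
lt=[(60,75,69),(60,-75,69),(-60,-75,69),(-60,75,69)]
l=fit('box',lt,[(207,66),(470,66),(470,276),(205,276)],[(-60,75,69),(60,75,69),(60,-75,69),(-60,-75,69)],[(343,122),(473,62),(616,172),(475,240)],[480,-300,0])
st=[(37,45,16),(37,-45,16),(-48,-45,16),(-48,45,16),(78,0,50)]
ss=[(-48,45,16),(-48,-45,0),(37,-45,16),(37,45,16),(78,0,50)]
s=fit('scoop',st,[(375,448),(530,460),(520,602),(360,590),(462,382)],ss,[(190,368),(255,470),(378,410),(308,320),(400,297)],[300,-350,0])
a=cv2.imread('pics/top0.png');c=cv2.imread('pics/scene0.png')
def box(x0,x1,y0,y1,z): return [(x0,y0,z),(x1,y0,z),(x1,y1,z),(x0,y1,z)]
M=[(b,box(-55,55,-60,60,45)),(b,box(-55,55,-60,60,0)),(l,box(-60,60,-75,75,69)),(l,box(-60,60,-75,75,0)),(l,box(-49,-35,-42,42,104)),
(s,box(-48,37,-45,45,0)),(s,box(-48,37,-45,45,16)),(s,box(34,78,-6,6,50))]
for n,im,f,r in(('top',a,'pics/t3.png',(225,130,365,255,5)),('scene',c,'pics/s3.png',(180,170,360,300,4))):
    crop(n,f,*r,im,[(proj(n,W(p,P)),(0,0,255)) for p,P in M])
print(ray('top',*T(618,192),20), ray('top',115+190/5,180+222/5,20))
E
python3 fit.py
```

```text
bin (1, 1) [ 4.17940e+02 -2.20227e+02  5.20000e-02] [-0.7  0.1  0.4 -0.7  0.7  1.2 -0.6  0.2 -0.3 -0.9  0.8 -1.6  1.  -2.
 -1.   0.8  0.4  2.5]
bin (1, 0) [ 4.18569e+02 -2.20370e+02  5.20000e-02] 
bin (0, 1) [ 4.17416e+02 -2.20224e+02  5.40000e-02] 
box (1, 1) [ 6.05035e+02 -3.32912e+02  1.00000e-03] [ 0.1  0.7 -0.5  1.1 -0.4  0.5  0.2  0.1 -0.3 -0.6  0.8  0.1  0.7 -0.7
  0.8 -0.4]
box (1, 0) [ 6.06705e+02 -3.33266e+02  4.00000e-03] 
box (0, 1) [ 6.02829e+02 -3.33479e+02 -2.00000e-03] 
scoop (1, 1) [ 4.07621e+02 -4.01059e+02 -8.40000e-02] [-0.2  0.1 -0.9  0.5 -1.2  0.9  0.4  0.4  0.2  0.4  0.1 -1.2  0.7  2.5
  0.9 -0.7  0.3 -1.2  0.3  0.1]
scoop (1, 0) [ 4.08946e+02 -4.02107e+02 -7.20000e-02] 
scoop (0, 1) [ 4.06701e+02 -4.00304e+02 -9.40000e-02] 
[ 602.22595452 -504.17063821   20.        ] [429.13454309  74.23109513  20.        ]
```

View pics/t3.png

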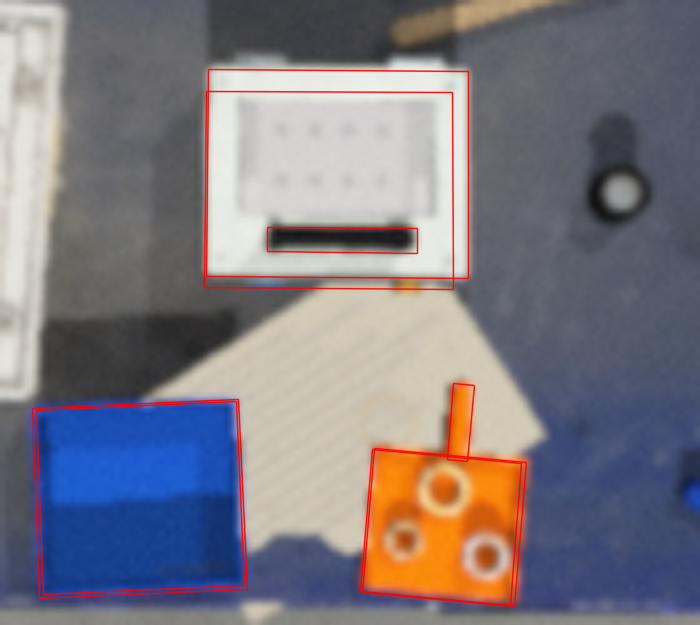

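View pics/s3.png

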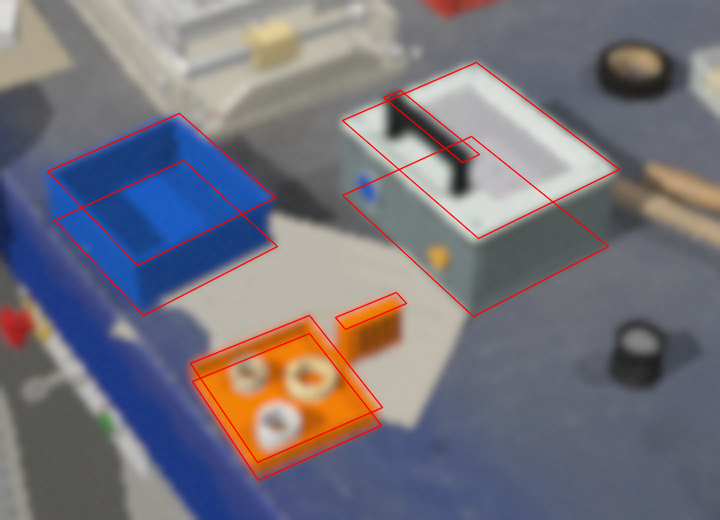

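```bash
cat >> h.py <<'E'
def pose():
    o=readout.get_obs(); return np.array(o['tool_pos']),Ro.from_euler('xyz',o['tcp_rot']).as_matrix(),o
def down(yaw,sgn=1,tilt=0):
    # tool x down, tool z = sgn*y axis of a thing at yaw ; tilt>0 tips thing's -x side down
    z=sgn*np.array([-np.sin(yaw),np.cos(yaw),0]); x=np.array([0,0,-1.]); y=np.cross(z,x)
    R=np.stack([x,y,z],1)
    th=np.array([-np.sin(yaw),np.cos(yaw),0])
    return Ro.from_rotvec(-tilt*th).as_matrix()@R
def delta(p1,R1,p=None,R=None):
    if p is None: p,R,_=pose()
    return (R.T@(np.array(p1)-p)/10).round(2), Ro.from_matrix(R.T@R1).as_rotvec().round(3)
def st():
    p,R,o=pose(); print('t',round(o['time'],2),'p',p.round(1),'q',o['joint_positions'].round(3),'F',o['contact_force'].round(1),'w',round(o['grip_width'],1)); print(R.round(3).tolist())
    import json
    open('log.txt','a').write(json.dumps([o['joint_positions'].tolist(),p.tolist(),R.tolist()])+'\n')
E
python3 - <<'E'
from h import *
st()
p,R,o=pose()
for s in(1,-1): print(s,delta([467,-406,200],down(-.084,s)))
print(R@Ro.from_rotvec([1.1,0,0]).as_matrix())
E
```

```text
t 0.1 p [221.  475.9 248.1] q [ 0.99   0.343  1.525  0.     1.275 -0.146] F [-0.7 -0.   0.3] w 91.7
[[-0.001, -0.907, 0.421], [-0.001, 0.421, 0.907], [-1.0, 0.0, -0.001]]
1 (array([  4.89, -59.47, -69.61]), array([-0.351, -0.001, -0.   ]))
-1 (array([  4.89, -59.47, -69.61]), array([ 2.791e+00, -1.000e-03,  2.000e-03]))
[[-7.51874806e-04 -3.59548154e-02  9.99353134e-01]
 [-1.12355768e-03  9.99352816e-01  3.59539586e-02]
 [-9.99999086e-01 -1.09579801e-03 -7.91785514e-04]]
```

Call:
arm_command(
  plan=[
    {"wx":0.147},
    {"wx":0.147},
    {"wx":0.147},
    {"wx":0.147},
    {"wx":0.147},
    {"wx":0.147},
    {"wx":0.147},
    {"wx":0.147},
    {"wx":0.147},
    {"wx":0.147},
    {"wx":0.147},
    {"wx":0.147},
    {"wx":0.147},
    {"wx":0.147},
    {"wx":0.147},
    {"wx":0.147},
    {"wx":0.147},
    {"wx":0.147},
    {"wx":0.147},
  ],
)

```text
invalid input at $.plan[0]: expected keys tx, ty, tz, wx, wy, wz, jaw
```

Run:
```python
from h import *
st()
for P in([450,100,250],[467,-406,200]): print(delta(P,down(-.084,-1)))
```

```text
t 0.1 p [221.  475.9 248.1] q [ 0.99   0.343  1.525  0.     1.275 -0.146] F [-0.7 -0.   0.3] w 91.7
[[-0.001, -0.907, 0.421], [-0.001, 0.421, 0.907], [-1.0, 0.0, -0.001]]
(array([ -0.16, -36.61, -24.44]), array([ 2.791e+00, -1.000e-03,  2.000e-03]))
(array([  4.89, -59.47, -69.61]), array([ 2.791e+00, -1.000e-03,  2.000e-03]))
```

Call:
arm_command(
  plan=[
    {"tx":0,"ty":0,"tz":0,"wx":0.147,"wy":0,"wz":0,"jaw":1},
    {"tx":0,"ty":0,"tz":0,"wx":0.147,"wy":0,"wz":0,"jaw":1},
    {"tx":0,"ty":0,"tz":0,"wx":0.147,"wy":0,"wz":0,"jaw":1},
    {"tx":0,"ty":0,"tz":0,"wx":0.147,"wy":0,"wz":0,"jaw":1},
    {"tx":0,"ty":0,"tz":0,"wx":0.147,"wy":0,"wz":0,"jaw":1},
    {"tx":0,"ty":0,"tz":0,"wx":0.147,"wy":0,"wz":0,"jaw":1},
    {"tx":0,"ty":0,"tz":0,"wx":0.147,"wy":0,"wz":0,"jaw":1},
    {"tx":0,"ty":0,"tz":0,"wx":0.147,"wy":0,"wz":0,"jaw":1},
    {"tx":0,"ty":0,"tz":0,"wx":0.147,"wy":0,"wz":0,"jaw":1},
    {"tx":0,"ty":0,"tz":0,"wx":0.147,"wy":0,"wz":0,"jaw":1},
    {"tx":0,"ty":0,"tz":0,"wx":0.147,"wy":0,"wz":0,"jaw":1},
    {"tx":0,"ty":0,"tz":0,"wx":0.147,"wy":0,"wz":0,"jaw":1},
    {"tx":0,"ty":0,"tz":0,"wx":0.147,"wy":0,"wz":0,"jaw":1},
    {"tx":0,"ty":0,"tz":0,"wx":0.147,"wy":0,"wz":0,"jaw":1},
    {"tx":0,"ty":0,"tz":0,"wx":0.147,"wy":0,"wz":0,"jaw":1},
    {"tx":0,"ty":0,"tz":0,"wx":0.147,"wy":0,"wz":0,"jaw":1},
    {"tx":0,"ty":0,"tz":0,"wx":0.147,"wy":0,"wz":0,"jaw":1},
    {"tx":0,"ty":0,"tz":0,"wx":0.147,"wy":0,"wz":0,"jaw":1},
    {"tx":0,"ty":0,"tz":0,"wx":0.147,"wy":0,"wz":0,"jaw":1},
  ],
)

```text
time: 2.0
tool_pos: [221.0, 476.0, 248.3]
tcp_rot: [-0.51, 1.57, -2.173]
contact_force: [-0.3, -0.1, -0.0]
grip_width: 91.9
```

Run:
```python
from h import *
st()
for P in([450,100,250],[467,-406,200]): print(delta(P,down(-.084,-1)))
```

```text
t 2.0 p [221.  476.  248.3] q [0.99  0.342 1.525 0.    1.275 2.653] F [-0.3 -0.1 -0. ] w 91.9
[[-0.001, 0.996, -0.092], [-0.001, -0.092, -0.996], [-1.0, -0.0, 0.001]]
(array([-0.15, 26.27, 35.33]), array([-0.008,  0.001,  0.   ]))
(array([ 4.89, 32.62, 85.55]), array([-0.008,  0.001,  0.   ]))
```

Call:
arm_command(
  plan=[
    {"tx":0,"ty":2.9,"tz":3.9,"wx":0,"wy":0,"wz":0,"jaw":1},
    {"tx":0,"ty":2.9,"tz":3.9,"wx":0,"wy":0,"wz":0,"jaw":1},
    {"tx":0,"ty":2.9,"tz":3.9,"wx":0,"wy":0,"wz":0,"jaw":1},
    {"tx":0,"ty":2.9,"tz":3.9,"wx":0,"wy":0,"wz":0,"jaw":1},
    {"tx":0,"ty":2.9,"tz":3.9,"wx":0,"wy":0,"wz":0,"jaw":1},
    {"tx":0,"ty":2.9,"tz":3.9,"wx":0,"wy":0,"wz":0,"jaw":1},
    {"tx":0,"ty":2.9,"tz":3.9,"wx":0,"wy":0,"wz":0,"jaw":1},
    {"tx":0,"ty":2.9,"tz":3.9,"wx":0,"wy":0,"wz":0,"jaw":1},
    {"tx":0,"ty":2.9,"tz":3.9,"wx":0,"wy":0,"wz":0,"jaw":1},
    {"tx":0,"ty":0.6,"tz":4.5,"wx":0,"wy":0,"wz":0,"jaw":1},
    {"tx":0,"ty":0.6,"tz":4.5,"wx":0,"wy":0,"wz":0,"jaw":1},
    {"tx":0,"ty":0.6,"tz":4.5,"wx":0,"wy":0,"wz":0,"jaw":1},
    {"tx":0,"ty":0.6,"tz":4.5,"wx":0,"wy":0,"wz":0,"jaw":1},
    {"tx":0,"ty":0.6,"tz":4.5,"wx":0,"wy":0,"wz":0,"jaw":1},
    {"tx":0,"ty":0.6,"tz":4.5,"wx":0,"wy":0,"wz":0,"jaw":1},
    {"tx":0,"ty":0.6,"tz":4.5,"wx":0,"wy":0,"wz":0,"jaw":1},
    {"tx":0,"ty":0.6,"tz":4.5,"wx":0,"wy":0,"wz":0,"jaw":1},
    {"tx":0,"ty":0.6,"tz":4.5,"wx":0,"wy":0,"wz":0,"jaw":1},
    {"tx":0,"ty":0.6,"tz":4.5,"wx":0,"wy":0,"wz":0,"jaw":1},
    {"tx":0,"ty":0,"tz":0,"wx":0,"wy":0,"wz":0,"jaw":1},
  ],
)

```text
time: 4.0
tool_pos: [471.1, -354.5, 247.3]
tcp_rot: [-0.638, 1.57, -2.3]
contact_force: [0.0, -0.0, -0.8]
grip_width: 91.6
```

Run:
```python
from h import *
st()
for P in([467,-406,100],[467,-406,37]): print(delta(P,down(-.084,-1)))
crop('top','pics/t4.png',225,130,365,255,5)
```

```text
t 4.0 p [ 471.1 -354.5  247.3] q [-7.740e-01  4.630e-01  1.340e+00 -1.000e-03  1.339e+00  8.880e-01] F [ 0.  -0.  -0.8] w 91.6
[[-0.001, 0.996, -0.091], [-0.001, -0.091, -0.996], [-1.0, -0.001, 0.001]]
(array([14.74,  0.07,  5.15]), array([-0.007,  0.001,  0.001]))
(array([21.04,  0.07,  5.15]), array([-0.007,  0.001,  0.001]))
```

View pics/t4.png

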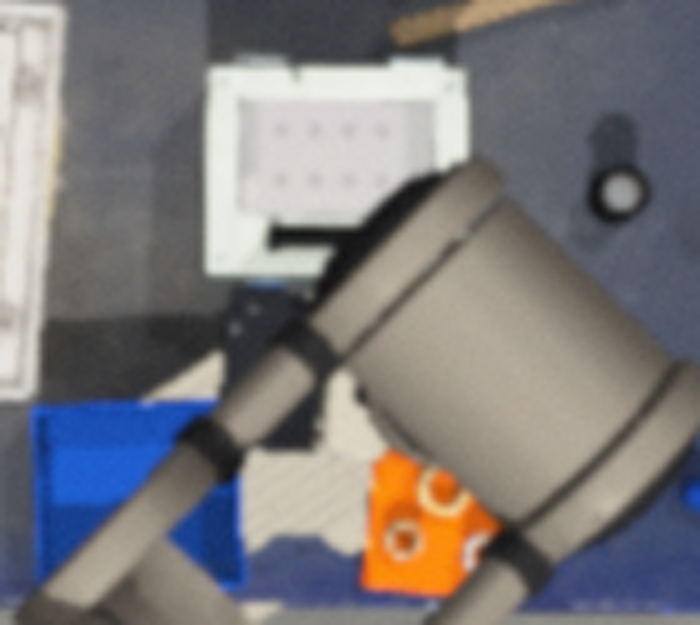

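Call:
arm_command(
  plan=[
    {"tx":0,"ty":0,"tz":2.6,"wx":-0.007,"wy":0,"wz":0,"jaw":1},
    {"tx":0,"ty":0.1,"tz":2.6,"wx":0,"wy":0,"wz":0,"jaw":1},
    {"tx":3.7,"ty":0,"tz":0,"wx":0,"wy":0,"wz":0,"jaw":1},
    {"tx":3.7,"ty":0,"tz":0,"wx":0,"wy":0,"wz":0,"jaw":1},
    {"tx":3.7,"ty":0,"tz":0,"wx":0,"wy":0,"wz":0,"jaw":1},
    {"tx":3.7,"ty":0,"tz":0,"wx":0,"wy":0,"wz":0,"jaw":1},
    {"tx":0,"ty":0,"tz":0,"wx":0,"wy":0,"wz":0,"jaw":1},
  ],
)

```text
time: 4.75
tool_pos: [466.6, -397.4, 95.6]
tcp_rot: [-2.352, 1.559, 2.283]
contact_force: [0.2, 1.0, -0.7]
grip_width: 92.0
```

Run:
```python
from h import *
st()
for P in([467,-406,100],[467,-406,37]): print(delta(P,down(-.084,-1)))
crop('scene','pics/s4.png',180,130,360,300,4)
```

```text
t 4.75 p [ 466.6 -397.4   95.6] q [-0.831  0.654  1.449  0.     1.05   0.818] F [ 0.2  1.  -0.7] w 92.0
[[-0.008, 0.997, -0.078], [0.009, -0.078, -0.997], [-1.0, -0.008, -0.008]]
(array([-0.45,  0.11,  0.85]), array([ 0.006, -0.008,  0.008]))
(array([5.85, 0.16, 0.9 ]), array([ 0.006, -0.008,  0.008]))
```

View pics/s4.png

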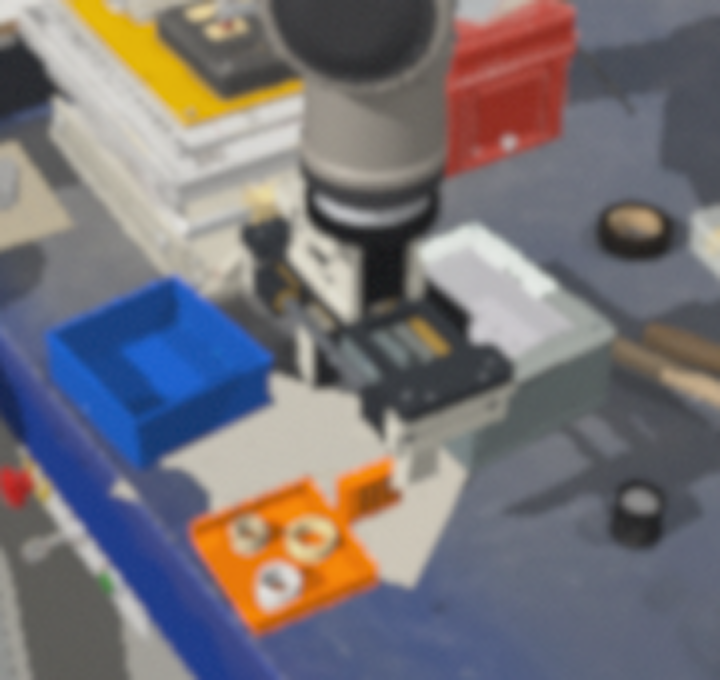

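Call:
arm_command(
  plan=[
    {"tx":0,"ty":0.1,"tz":0.9,"wx":0.006,"wy":-0.008,"wz":0.008,"jaw":1},
    {"tx":2,"ty":0,"tz":0,"wx":0,"wy":0,"wz":0,"jaw":1},
    {"tx":2,"ty":0,"tz":0,"wx":0,"wy":0,"wz":0,"jaw":1},
    {"tx":1.8,"ty":0,"tz":0,"wx":0,"wy":0,"wz":0,"jaw":1},
    {"tx":0,"ty":0,"tz":0,"wx":0,"wy":0,"wz":0,"jaw":1},
    {"tx":0,"ty":0,"tz":0,"wx":0,"wy":0,"wz":0,"jaw":1},
  ],
)

```text
time: 5.4
tool_pos: [470.3, -412.0, 44.9]
tcp_rot: [0.801, 1.556, -0.855]
contact_force: [1.0, -0.2, -0.1]
grip_width: 91.9
```

Run:
```python
from h import *
st()
print(delta([467,-406,37],down(-.084,-1)))
```

```text
t 5.4 p [ 470.3 -412.    44.9] q [-0.842  0.726  1.472 -0.     0.929  0.814] F [ 1.  -0.2 -0.1] w 91.9
[[0.01, 0.996, -0.085], [-0.011, -0.085, -0.996], [-1.0, 0.011, 0.01]]
(array([ 0.78, -0.39, -0.58]), array([-0.001,  0.01 , -0.011]))
```

Call:
arm_command(
  plan=[
    {"tx":0,"ty":0,"tz":0,"wx":0,"wy":0,"wz":0,"jaw":1},
    {"tx":0,"ty":0,"tz":0,"wx":0,"wy":0,"wz":0,"jaw":1},
    {"tx":0,"ty":0,"tz":0,"wx":0,"wy":0,"wz":0,"jaw":1},
  ],
)

```text
time: 5.7
tool_pos: [469.8, -411.3, 43.7]
tcp_rot: [0.797, 1.558, -0.859]
contact_force: [-0.0, -0.3, -0.5]
grip_width: 91.7
```

Run:
```python
from h import *
st()
print(delta([467,-406,37],down(-.084,-1)))
```

```text
t 5.7 p [ 469.8 -411.3   43.7] q [-0.842  0.727  1.474 -0.     0.928  0.814] F [-0.  -0.3 -0.5] w 91.7
[[0.008, 0.996, -0.085], [-0.01, -0.085, -0.996], [-1.0, 0.009, 0.009]]
(array([ 0.66, -0.33, -0.51]), array([-0.001,  0.009, -0.009]))
```

Call:
arm_command(
  plan=[
    {"tx":0.6,"ty":-0.3,"tz":-0.5,"wx":0,"wy":0.009,"wz":-0.009,"jaw":1},
    {"tx":0,"ty":0,"tz":0,"wx":0,"wy":0,"wz":0,"jaw":1},
    {"tx":0,"ty":0,"tz":0,"wx":0,"wy":0,"wz":0,"jaw":1},
    {"tx":0,"ty":0,"tz":0,"wx":0,"wy":0,"wz":0,"jaw":1},
  ],
)

```text
time: 6.1
tool_pos: [466.9, -405.7, 36.5]
tcp_rot: [-2.445, 1.569, 2.182]
contact_force: [0.5, 0.1, 0.0]
grip_width: 91.7
```

Run:
```python
from h import *
st()
print(delta([467,-406,37],down(-.084,-1)))
crop('scene','pics/s5.png',180,130,360,300,4)
```

```text
t 6.1 p [ 466.9 -405.7   36.5] q [-0.839  0.735  1.483  0.     0.926  0.817] F [0.5 0.1 0. ] w 91.7
[[-0.001, 0.996, -0.085], [0.001, -0.085, -0.996], [-1.0, -0.001, -0.001]]
(array([-0.05,  0.01,  0.03]), array([-0.001, -0.001,  0.001]))
```

View pics/s5.png

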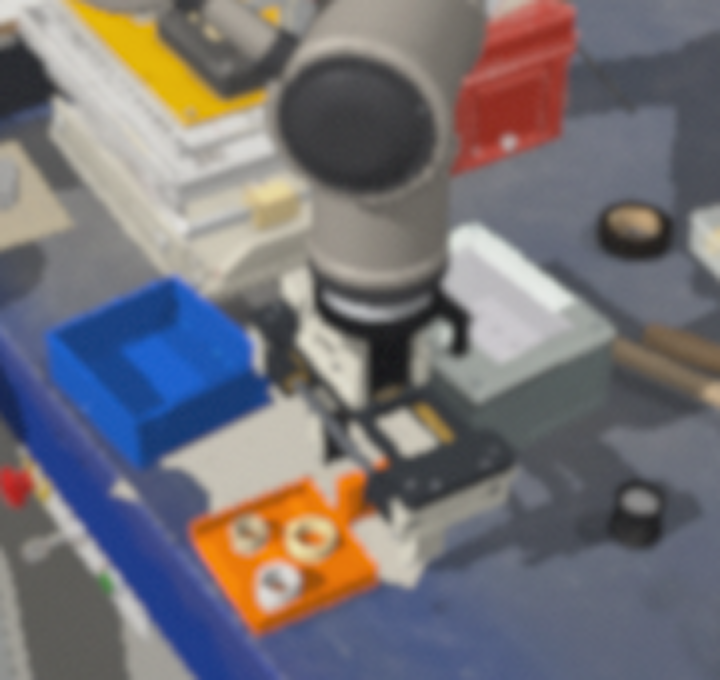

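Call:
arm_command(
  plan=[
    {"tx":0,"ty":0,"tz":0,"wx":0,"wy":0,"wz":0,"jaw":-1},
    {"tx":0,"ty":0,"tz":0,"wx":0,"wy":0,"wz":0,"jaw":-1},
    {"tx":0,"ty":0,"tz":0,"wx":0,"wy":0,"wz":0,"jaw":-1},
    {"tx":0,"ty":0,"tz":0,"wx":0,"wy":0,"wz":0,"jaw":-1},
    {"tx":0,"ty":0,"tz":0,"wx":0,"wy":0,"wz":0,"jaw":-1},
    {"tx":0,"ty":0,"tz":0,"wx":0,"wy":0,"wz":0,"jaw":-1},
    {"tx":0,"ty":0,"tz":0,"wx":0,"wy":0,"wz":0,"jaw":-1},
    {"tx":0,"ty":0,"tz":0,"wx":0,"wy":0,"wz":0,"jaw":-1},
  ],
)

```text
time: 6.95
tool_pos: [466.9, -405.8, 36.6]
tcp_rot: [-2.425, 1.569, 2.202]
contact_force: [0.1, -0.1, 0.1]
grip_width: 32.1
```

Run:
```python
from h import *
st()
crop('scene','pics/s6.png',180,130,360,300,4)
# kinematics fit: q1 ; planar
import json
L=[json.loads(l) for l in open('log.txt')]
Q=np.array([l[0] for l in L]);P=np.array([l[1] for l in L])
from scipy.optimize import least_squares
def fk(v,q):
    a1,h,L1,L2,e,L3,d=v
    s2=q[1];s3=q[1]+q[2]
    r=a1+L1*np.sin(s2)+L2*np.sin(s3)+e*np.cos(s3)+L3*np.sin(s3+q[4])
    z=h+L1*np.cos(s2)+L2*np.cos(s3)-e*np.sin(s3)+L3*np.cos(s3+q[4])
    c,s=np.cos(q[0]),np.sin(q[0]); return np.array([r*c-d*s,r*s+d*c,z])
f=lambda v:np.r_[np.concatenate([fk(v,q)-p for q,p in zip(Q,P)]),(np.array(v)-[0,300,400,400,0,250,76])*1e-3]
r=least_squares(f,[0,300,400,400,0,250,76]);print(r.x.round(1),f(r.x)[:-7].round(1).reshape(-1,3))
```

```text
t 6.95 p [ 466.9 -405.8   36.6] q [-0.839  0.735  1.483  0.     0.926  0.817] F [ 0.1 -0.1  0.1] w 32.1
[[-0.001, 0.996, -0.085], [0.001, -0.085, -0.996], [-1.0, -0.001, -0.001]]
[ -0.  223.  506.2 379.6  46.5 296.2  76.4] [[ 0.  -0.  -0. ]
 [ 0.  -0.  -0. ]
 [ 0.  -0.  -0. ]
 [ 0.2  0.2  0. ]
 [-0.1 -0.1  0. ]
 [ 0.   0.   0. ]
 [ 0.   0.  -0. ]
 [-0.1 -0.1 -0. ]
 [-0.1 -0.  -0. ]]
```

View pics/s6.png

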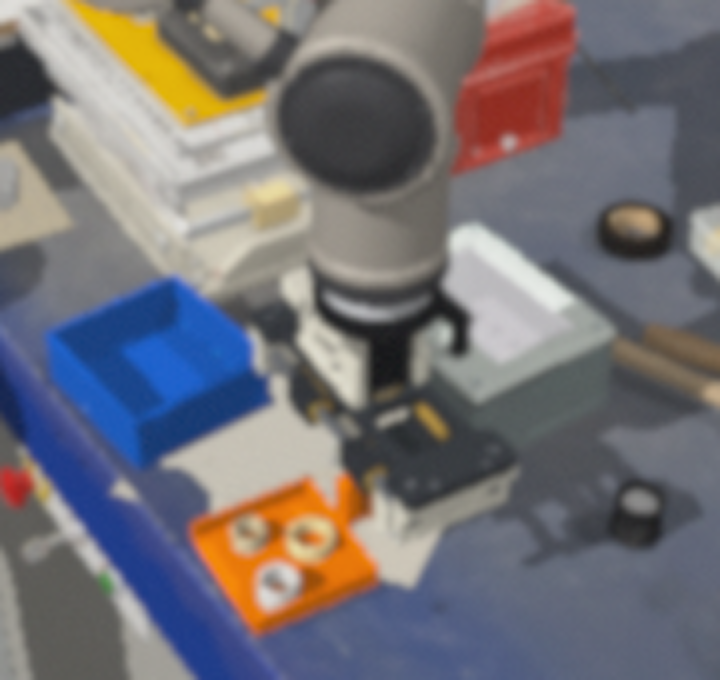

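Call:
arm_command(
  plan=[
    {"tx":0,"ty":0,"tz":0,"wx":0,"wy":0,"wz":0,"jaw":-1},
    {"tx":0,"ty":0,"tz":0,"wx":0,"wy":0,"wz":0,"jaw":-1},
    {"tx":0,"ty":0,"tz":0,"wx":0,"wy":0,"wz":0,"jaw":-1},
    {"tx":0,"ty":0,"tz":0,"wx":0,"wy":0,"wz":0,"jaw":-1},
    {"tx":0,"ty":0,"tz":0,"wx":0,"wy":0,"wz":0,"jaw":-1},
    {"tx":0,"ty":0,"tz":0,"wx":0,"wy":0,"wz":0,"jaw":-1},
  ],
)

```text
time: 7.6
tool_pos: [466.9, -405.7, 36.6]
tcp_rot: [-2.424, 1.569, 2.203]
contact_force: [0.4, 0.4, 0.1]
grip_width: 11.8
```

```bash
cat > kin.py <<'E'
from h import *
from scipy.optimize import least_squares
V=[0,223.0,506.2,379.6,46.5,296.2,76.4]
LO=np.array([-2.53,-.77,.04,-1,.28,-3.11]);HI=np.array([2.53,2.02,2.7,4.14,2.66,3.11])
def fk(q,v=V):
    a1,h,L1,L2,e,L3,d=v
    Rz=Ro.from_euler('z',q[0]); Y=lambda a:Ro.from_euler('y',a); X=lambda a:Ro.from_euler('z',a)
    R2=Rz*Y(q[1]); R3=R2*Y(q[2]); R4=R3*X(q[3]); R5=R4*Y(q[4])
    p=np.array([0,0,h])+Rz.apply([a1,d,0])+R2.apply([0,0,L1])+R3.apply([e,0,L2])+R5.apply([0,0,L3])
    # tool x = R5 z ; at j6: rotation about tool x
    R6=R5*X(q[5])
    Rt=R6.as_matrix()
    return p,Rt
def toolR(q):
    p,R=fk(q); return p,R@C
C=None
import json
_L=[json.loads(l) for l in open('log.txt')]
_q,_p,_R=_L[-1]
C=Ro.from_matrix(fk(_q)[1].T@np.array(_R)).as_matrix()
def ik(p,R,q0):
    f=lambda q:(lambda a:np.r_[(a[0]-p)/300,Ro.from_matrix(a[1].T@R).as_rotvec()])(toolR(q))
    r=least_squares(f,np.clip(q0,LO+1e-3,HI-1e-3),bounds=(LO,HI)); return r.x,np.linalg.norm(r.fun)
E
python3 - <<'E'
from kin import *
st()
print(C.round(3))
for q,p,R in _L:
    a,B=toolR(q); print((a-p).round(1),Ro.from_matrix(B.T@np.array(R)).as_rotvec().round(3))
E
```

```text
t 7.6 p [ 466.9 -405.7   36.6] q [-0.839  0.735  1.483  0.     0.926  0.817] F [0.4 0.4 0.1] w 11.8
[[-0.001, 0.996, -0.085], [0.001, -0.085, -0.996], [-1.0, -0.001, -0.001]]
[[-0.  0. -1.]
 [ 0.  1.  0.]
 [ 1. -0. -0.]]Traceback (most recent call last):
  File "<stdin>", line 4, in <module>
NameError: name '_L' is not defined
```

```bash
cat > dump.py <<'E'
from kin import *
from kin import _L
for q,p,R in _L[::3]:
    a,B=toolR(q); print((a-p).round(1),Ro.from_matrix(B.T@np.array(R)).as_rotvec().round(3))
def tcp_for(lip,yaw,tilt):
    Rs=Ro.from_euler('z',yaw)*Ro.from_euler('y',-tilt)
    return np.array(lip)+Rs.apply([59.5+48,0,36.6-3]), down(yaw,-1,tilt)
if __name__=='__main__':
  q0=_L[-1][0]
  for yaw in(0.05,-.084,-.3,-.5,-.65):
    fwd=np.array([np.cos(yaw),np.sin(yaw),0])
    q=q0
    for t in(0,20,35,50,60):
        lip=np.array([418,-220,62])+15*fwd
        p,R=tcp_for(lip,yaw,np.radians(t)); q,e=ik(p,R,q); print(yaw,t,p.round(0),q.round(2),round(e,4), toolR(q)[0].round(0) if e>.01 else '')
E
python3 dump.py
```

```text
[-0. -0. -0.] [-0.  0.  0.]
[-0. -0. -0.] [-0. -0. -0.]
[ 0. -0. -0.] [-0.  0.  0.]
[-0.  0. -0.] [ 0. -0. -0.]
0.05 0 [ 540. -214.   96.] [-0.51  0.6   1.56 -0.    0.98  1.01] 0.0 
0.05 20 [ 522. -215.  130.] [-0.64  0.42  1.84  0.37  0.64  0.61] 0.0 
0.05 35 [ 502. -216.  151.] [-0.79  0.33  2.05  0.98  0.54 -0.07] 0.0 
0.05 50 [ 476. -217.  166.] [-0.97  0.33  2.24  1.56  0.71 -0.79] 0.0 
0.05 60 [ 458. -218.  172.] [-1.11  0.4   2.36  1.74  0.93 -1.13] 0.0 
-0.084 0 [ 540. -230.   96.] [-0.53  0.61  1.54  0.    0.99  1.12] 0.0 
-0.084 20 [ 522. -229.  130.] [-0.64  0.42  1.84  0.32  0.61  0.77] 0.0 
-0.084 35 [ 501. -227.  151.] [-0.76  0.32  2.06  0.99  0.44  0.04] 0.0 
-0.084 50 [ 476. -225.  166.] [-0.93  0.31  2.28  1.74  0.62 -0.84] 0.0 
-0.084 60 [ 458. -223.  172.] [-1.06  0.38  2.41  1.95  0.88 -1.2 ] 0.0 
-0.3 0 [ 535. -256.   96.] [-0.58  0.62  1.52  0.    1.    1.3 ] 0.0 
-0.3 20 [ 518. -251.  130.] [-0.64  0.42  1.84  0.22  0.56  1.06] 0.0 
-0.3 35 [ 498. -245.  151.] [-0.72  0.32  2.08  0.94  0.3   0.3 ] 0.0 
-0.3 50 [ 474. -237.  166.] [-0.84  0.29  2.32  2.13  0.48
[... 184 characters left out ...]
0.65  0.42  1.84  0.1   0.54  1.35] 0.0 
-0.5 35 [ 492. -260.  151.] [-0.7   0.3   2.04  0.5   0.28  0.91] 0.0577 [ 492. -263.  159.]
-0.5 50 [ 469. -248.  166.] [-0.73  0.29  2.33  2.65  0.38 -1.26] 0.0 
-0.5 60 [ 453. -239.  172.] [-0.77  0.36  2.49  2.8   0.77 -1.46] 0.0 
-0.65 0 [ 516. -294.   96.] [-0.65  0.62  1.52  0.    1.    1.57] 0.0 
-0.65 20 [ 501. -283.  130.] [-0.65  0.42  1.84 -0.    0.53  1.58] 0.0 
-0.65 35 [ 485. -271.  151.] [-0.64  0.31  2.01 -0.03  0.28  1.61] 0.0737 [ 488. -272.  161.]
-0.65 50 [ 464. -255.  166.] [-0.48  0.22  2.1  -1.    0.28  2.7 ] 0.2545 [ 479. -244.  198.]
-0.65 60 [ 450. -244.  172.] [-0.48  0.14  2.13 -1.    0.28  2.7 ] 0.3825 [ 465. -231.  226.]
```

Call:
arm_command(
  plan=[
    {"tx":-0.3,"ty":0,"tz":0,"wx":0,"wy":0,"wz":0,"jaw":-1},
    {"tx":-0.8,"ty":0,"tz":0,"wx":0,"wy":0,"wz":0,"jaw":-1},
    {"tx":-1.3,"ty":0,"tz":0,"wx":0,"wy":0,"wz":0,"jaw":-1},
    {"tx":-1.7,"ty":0,"tz":0,"wx":0,"wy":0,"wz":0,"jaw":-1},
    {"tx":-2,"ty":0,"tz":0,"wx":0,"wy":0,"wz":0,"jaw":-1},
    {"tx":-2,"ty":0,"tz":0,"wx":0,"wy":0,"wz":0,"jaw":-1},
    {"tx":-1.6,"ty":0,"tz":0,"wx":0,"wy":0,"wz":0,"jaw":-1},
    {"tx":-1.1,"ty":0,"tz":0,"wx":0,"wy":0,"wz":0,"jaw":-1},
    {"tx":-0.5,"ty":0,"tz":0,"wx":0,"wy":0,"wz":0,"jaw":-1},
    {"tx":0,"ty":0,"tz":0,"wx":0,"wy":0,"wz":0,"jaw":-1},
  ],
)

```text
time: 8.6
tool_pos: [467.1, -406.1, 150.4]
tcp_rot: [2.789, 1.571, 1.133]
contact_force: [-1.4, 0.2, -1.8]
grip_width: 12.1
```

Run:
```python
from h import *
st()
print(delta([543,-214,150],down(.05,-1)))
crop('scene','pics/s7.png',180,130,360,300,4)
```

```text
t 8.6 p [ 467.1 -406.1  150.4] q [-0.839  0.598  1.385  0.     1.159  0.817] F [-1.4  0.2 -1.8] w 12.1
[[0.0, 0.996, -0.085], [0.0, -0.085, -0.996], [-1.0, 0.0, -0.0]]
(array([  0.05,   5.92, -19.78]), array([-0.135, -0.   , -0.   ]))
```

View pics/s7.png

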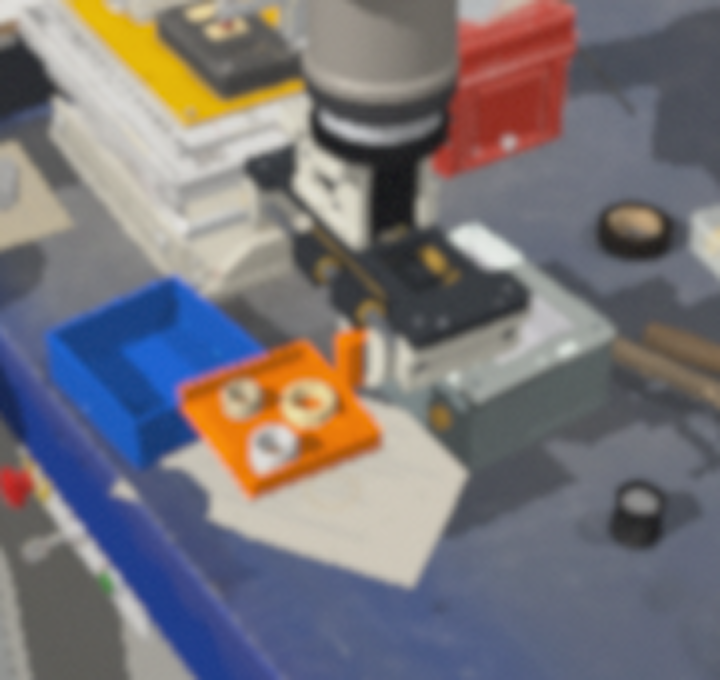

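Call:
arm_command(
  plan=[
    {"tx":0,"ty":0.1,"tz":-0.4,"wx":0,"wy":0,"wz":0,"jaw":-1},
    {"tx":0,"ty":0.3,"tz":-0.9,"wx":0,"wy":0,"wz":0,"jaw":-1},
    {"tx":0,"ty":0.4,"tz":-1.4,"wx":0,"wy":0,"wz":0,"jaw":-1},
    {"tx":0,"ty":0.5,"tz":-1.8,"wx":0,"wy":0,"wz":0,"jaw":-1},
    {"tx":0,"ty":0.6,"tz":-2,"wx":0,"wy":0,"wz":0,"jaw":-1},
    {"tx":0,"ty":0.6,"tz":-2,"wx":0,"wy":0,"wz":0,"jaw":-1},
    {"tx":0,"ty":0.6,"tz":-2,"wx":0,"wy":0,"wz":0,"jaw":-1},
    {"tx":0,"ty":0.6,"tz":-2,"wx":0,"wy":0,"wz":0,"jaw":-1},
    {"tx":0,"ty":0.6,"tz":-2,"wx":0,"wy":0,"wz":0,"jaw":-1},
    {"tx":0,"ty":0.6,"tz":-2,"wx":0,"wy":0,"wz":0,"jaw":-1},
    {"tx":0,"ty":0.5,"tz":-1.6,"wx":0,"wy":0,"wz":0,"jaw":-1},
    {"tx":0,"ty":0.3,"tz":-1.1,"wx":0,"wy":0,"wz":0,"jaw":-1},
    {"tx":0,"ty":0.2,"tz":-0.6,"wx":0,"wy":0,"wz":0,"jaw":-1},
    {"tx":0,"ty":0,"tz":0,"wx":-0.027,"wy":0,"wz":0,"jaw":-1},
    {"tx":0,"ty":0,"tz":0,"wx":-0.027,"wy":0,"wz":0,"jaw":-1},
    {"tx":0,"ty":0,"tz":0,"wx":-0.027,"wy":0,"wz":0,"jaw":-1},
    {"tx":0,"ty":0,"tz":0,"wx":-0.027,"wy":0,"wz":0,"jaw":-1},
    {"tx":0,"ty":0,"tz":0,"wx":-0.027,"wy":0,"wz":0,"jaw":-1},
    {"tx":0,"ty":0,"tz":0,"wx":0,"wy":0,"wz":0,"jaw":-1},
    {"tx":0,"ty":0,"tz":0,"wx":0,"wy":0,"wz":0,"jaw":-1},
  ],
)

```text
time: 10.65
tool_pos: [542.5, -213.8, 149.8]
tcp_rot: [-2.593, 1.569, 2.168]
contact_force: [0.7, -0.0, -2.6]
grip_width: 11.7
```

```bash
cat >> kin.py <<'E'
def scoop():
    p,R,o=pose(); l=p+R@np.array([33.6,-107.5,0]); zt=-R[:,0]
    b=Ro.from_euler('z',-.052).apply(l-[418,-220,0])
    print('lip',l.round(1),'in bin',b.round(1),'tilt deg',np.degrees(np.arccos(zt[2])).round(1),'scoop z axis',zt.round(3),'yaw',np.arctan2(-R[0,2],R[1,2])*0+np.arctan2(R[0,2],-R[1,2]))
E
python3 - <<'E'
from kin import *
st();scoop()
print(delta([543,-214,150],down(.05,-1)))
E
```

```text
t 10.65 p [ 542.5 -213.8  149.8] q [-5.070e-01  5.390e-01  1.496e+00  1.000e-03  1.108e+00  1.014e+00] F [ 0.7 -0.  -2.6] w 11.7
[[-0.001, 0.999, 0.049], [0.001, 0.049, -0.999], [-1.0, -0.001, -0.001]]
lip [ 435.2 -219.   116.3] in bin [1.720e+01 1.000e-01 1.163e+02] tilt deg 0.1 scoop z axis [ 0.001 -0.001  1.   ] yaw 0.04940252342017948
(array([-0.02,  0.04,  0.03]), array([-0.001, -0.001,  0.001]))
```

Precise. Now tip about the lip to ~17° (6 × 0.05).

Call:
arm_command(
  plan=[
    {"tx":-0.54,"ty":-0.17,"tz":0,"wx":0,"wy":0,"wz":0.05,"jaw":-1},
    {"tx":-0.54,"ty":-0.17,"tz":0,"wx":0,"wy":0,"wz":0.05,"jaw":-1},
    {"tx":-0.54,"ty":-0.17,"tz":0,"wx":0,"wy":0,"wz":0.05,"jaw":-1},
    {"tx":-0.54,"ty":-0.17,"tz":0,"wx":0,"wy":0,"wz":0.05,"jaw":-1},
    {"tx":-0.54,"ty":-0.17,"tz":0,"wx":0,"wy":0,"wz":0.05,"jaw":-1},
    {"tx":-0.54,"ty":-0.17,"tz":0,"wx":0,"wy":0,"wz":0.05,"jaw":-1},
    {"tx":0,"ty":0,"tz":0,"wx":0,"wy":0,"wz":0,"jaw":-1},
    {"tx":0,"ty":0,"tz":0,"wx":0,"wy":0,"wz":0,"jaw":-1},
  ],
)

```text
time: 11.45
tool_pos: [528.4, -214.6, 180.8]
tcp_rot: [1.574, 1.272, 0.053]
contact_force: [0.4, 0.0, -2.6]
grip_width: 11.9
```

Run:
```python
from kin import *
st();scoop()
p,R,_=pose(); print(delta(p-[0,0,60],R))
crop('scene','pics/s8.png',180,130,360,300,4)
```

```text
t 11.45 p [ 528.4 -214.6  180.8] q [-0.616  0.369  1.73   0.251  0.822  0.754] F [ 0.4  0.  -2.6] w 11.9
[[0.294, 0.955, 0.049], [0.015, 0.047, -0.999], [-0.956, 0.294, -0.001]]
lip [ 435.7 -219.1  117.1] in bin [ 17.7   0.  117.1] tilt deg 17.1 scoop z axis [-0.294 -0.015  0.956] yaw 0.04919283728111943
(array([ 5.73, -1.76,  0.01]), array([0., 0., 0.]))
```

View pics/s8.png

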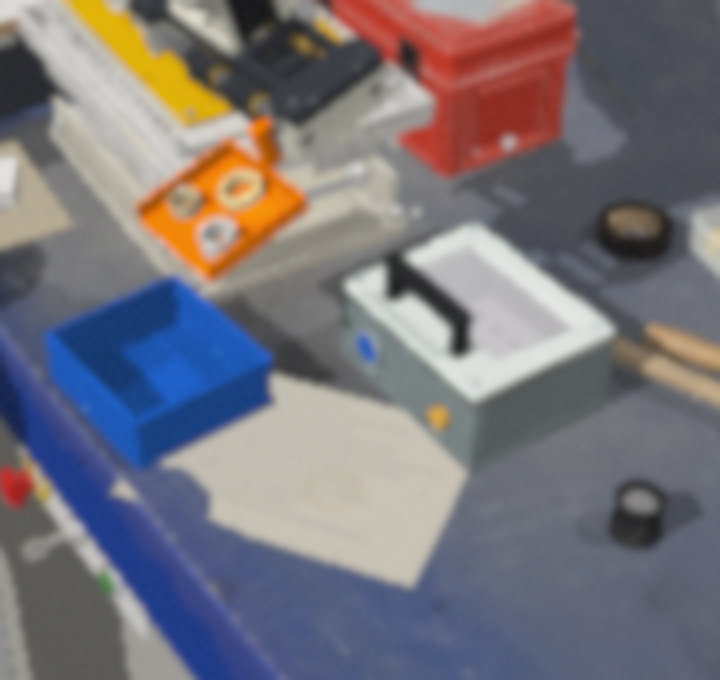

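Run:
```python
from h import *
a=cv2.imread('pics/top0.png');b=cv2.imread('pics/scene0.png')
crop('top','pics/t9.png',110,115,250,255,5,a)
crop('scene','pics/s9.png',170,100,310,220,5,b)
```

```text
(no output)
```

View pics/t9.png

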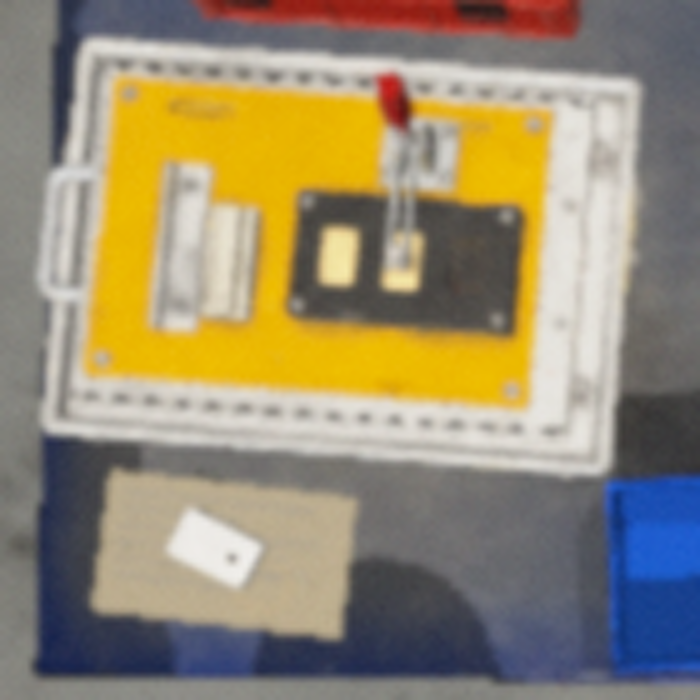

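View pics/s9.png

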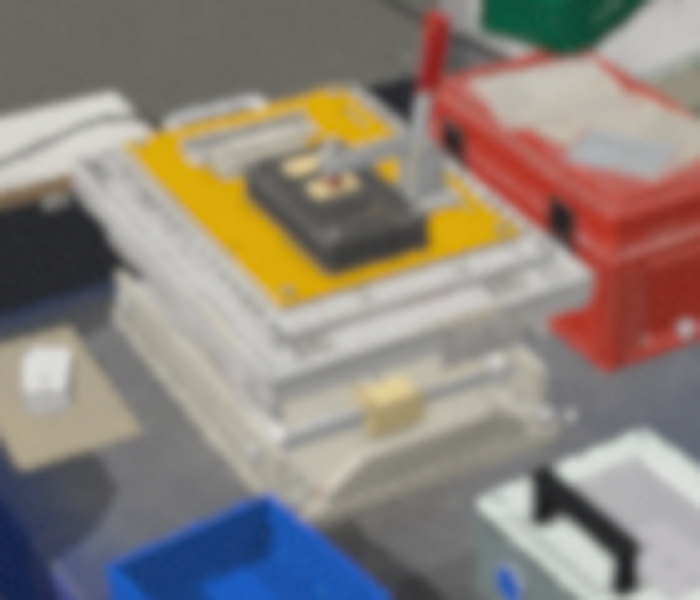

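Run:
```python
from h import *
for z in range(60,200,20):
    a=ray('top',110+606/5,115+470/5,z); b=ray('top',110+636/5,115+80/5,z); s=ray('scene',170+275/5,100+375/5,z);s2=ray('scene',170+275/5,100+340/5,z);s3=ray('scene',170+588/5,100+290/5,z); print(z,a.round(0),s.round(0),s2.round(0),b.round(0),s3.round(0))
```

```text
60 [ 475. -159.   60.] [521. -74.  60.] [541. -40.  60.] [ 703. -173.   60.] [ 741. -106.   60.]
80 [ 475. -160.   80.] [ 507. -101.   80.] [527. -67.  80.] [ 698. -174.   80.] [ 721. -132.   80.]
100 [ 474. -162.  100.] [ 493. -128.  100.] [512. -95. 100.] [ 694. -176.  100.] [ 700. -158.  100.]
120 [ 473. -163.  120.] [ 479. -154.  120.] [ 497. -123.  120.] [ 690. -177.  120.] [ 679. -183.  120.]
140 [ 472. -164.  140.] [ 465. -181.  140.] [ 483. -150.  140.] [ 685. -178.  140.] [ 659. -209.  140.]
160 [ 472. -165.  160.] [ 451. -208.  160.] [ 468. -178.  160.] [ 681. -179.  160.] [ 638. -235.  160.]
180 [ 471. -167.  180.] [ 437. -234.  180.] [ 454. -206.  180.] [ 677. -180.  180.] [ 617. -260.  180.]
```

Call:
arm_command(
  plan=[
    {"tx":1.07,"ty":-0.33,"tz":0,"wx":0,"wy":0,"wz":0,"jaw":-1},
    {"tx":1.07,"ty":-0.33,"tz":0,"wx":0,"wy":0,"wz":0,"jaw":-1},
    {"tx":1.07,"ty":-0.33,"tz":0,"wx":0,"wy":0,"wz":0,"jaw":-1},
    {"tx":1.07,"ty":-0.33,"tz":0,"wx":0,"wy":0,"wz":0,"jaw":-1},
    {"tx":0,"ty":0,"tz":0,"wx":0,"wy":0,"wz":0,"jaw":-1},
    {"tx":-0.43,"ty":-0.14,"tz":0,"wx":0,"wy":0,"wz":0.04,"jaw":-1},
    {"tx":-0.43,"ty":-0.14,"tz":0,"wx":0,"wy":0,"wz":0.04,"jaw":-1},
    {"tx":-0.43,"ty":-0.14,"tz":0,"wx":0,"wy":0,"wz":0.04,"jaw":-1},
    {"tx":0,"ty":0,"tz":0,"wx":0,"wy":0,"wz":0,"jaw":-1},
    {"tx":0,"ty":0,"tz":0,"wx":0,"wy":0,"wz":0,"jaw":-1},
  ],
)

```text
time: 12.5
tool_pos: [520.4, -215.0, 146.7]
tcp_rot: [1.573, 1.152, 0.051]
contact_force: [-0.3, -0.3, -2.1]
grip_width: 11.9
```

Run:
```python
from kin import *
st();scoop()
p,R,_=pose(); print(delta(p-[0,0,14],R))
crop('scene','pics/s10.png',180,130,360,300,4)
```

```text
t 12.5 p [ 520.4 -215.   146.7] q [-0.673  0.377  1.879  0.482  0.62   0.491] F [-0.3 -0.3 -2.1] w 11.9
[[0.406, 0.913, 0.049], [0.021, 0.045, -0.999], [-0.914, 0.407, -0.001]]
lip [ 435.9 -219.1   72.3] in bin [18.  -0.  72.3] tilt deg 24.0 scoop z axis [-0.406 -0.021  0.914] yaw 0.04924399490195614
(array([ 1.28, -0.57,  0.  ]), array([0., 0., 0.]))
```

View pics/s10.png

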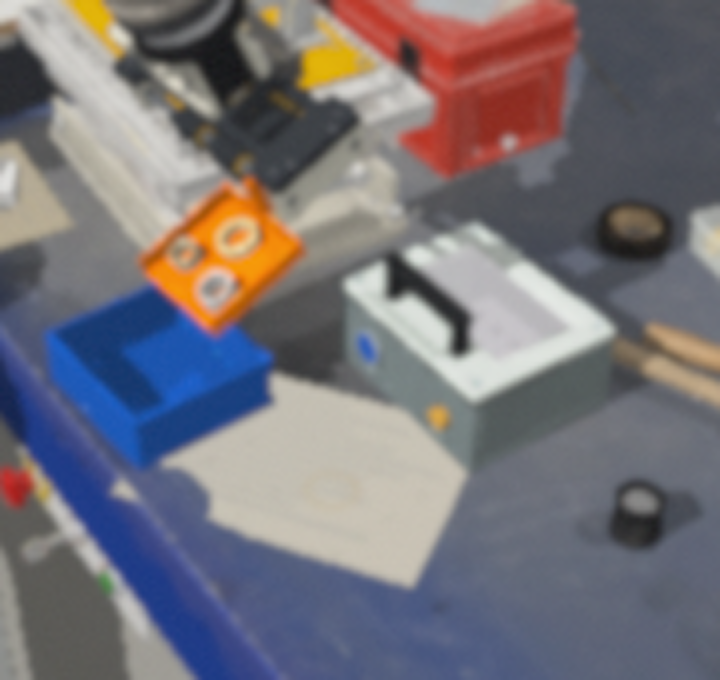

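Call:
arm_command(
  plan=[
    {"tx":0.5,"ty":-0.22,"tz":0,"wx":0,"wy":0,"wz":0,"jaw":-1},
    {"tx":0.6,"ty":-0.28,"tz":0,"wx":0,"wy":0,"wz":0,"jaw":-1},
    {"tx":-0.32,"ty":-0.1,"tz":0,"wx":0,"wy":0,"wz":0.03,"jaw":-1},
    {"tx":-0.32,"ty":-0.1,"tz":0,"wx":0,"wy":0,"wz":0.03,"jaw":-1},
    {"tx":-0.32,"ty":-0.1,"tz":0,"wx":0,"wy":0,"wz":0.03,"jaw":-1},
    {"tx":-0.32,"ty":-0.1,"tz":0,"wx":0,"wy":0,"wz":0.03,"jaw":-1},
    {"tx":-0.32,"ty":-0.1,"tz":0,"wx":0,"wy":0,"wz":0.03,"jaw":-1},
    {"tx":-0.32,"ty":-0.1,"tz":0,"wx":0,"wy":0,"wz":0.03,"jaw":-1},
    {"tx":0,"ty":0,"tz":0,"wx":0,"wy":0,"wz":0,"jaw":-1},
    {"tx":0,"ty":0,"tz":0,"wx":0,"wy":0,"wz":0,"jaw":-1},
  ],
)

```text
time: 13.55
tool_pos: [505.8, -215.5, 148.0]
tcp_rot: [1.574, 0.973, 0.052]
contact_force: [0.7, -0.0, -2.1]
grip_width: 11.9
```

Run:
```python
from kin import *
st();scoop()
crop('scene','pics/s11.png',180,130,360,300,4)
```

```text
t 13.55 p [ 505.8 -215.5  148. ] q [-0.773  0.344  2.035  0.952  0.532 -0.036] F [ 0.7 -0.  -2.1] w 11.9
[[0.562, 0.826, 0.049], [0.029, 0.04, -0.999], [-0.827, 0.563, -0.002]]
lip [ 436.  -218.8   59.7] in bin [18.   0.2 59.7] tilt deg 34.3 scoop z axis [-0.562 -0.029  0.827] yaw 0.04942104508924814
```

View pics/s11.png

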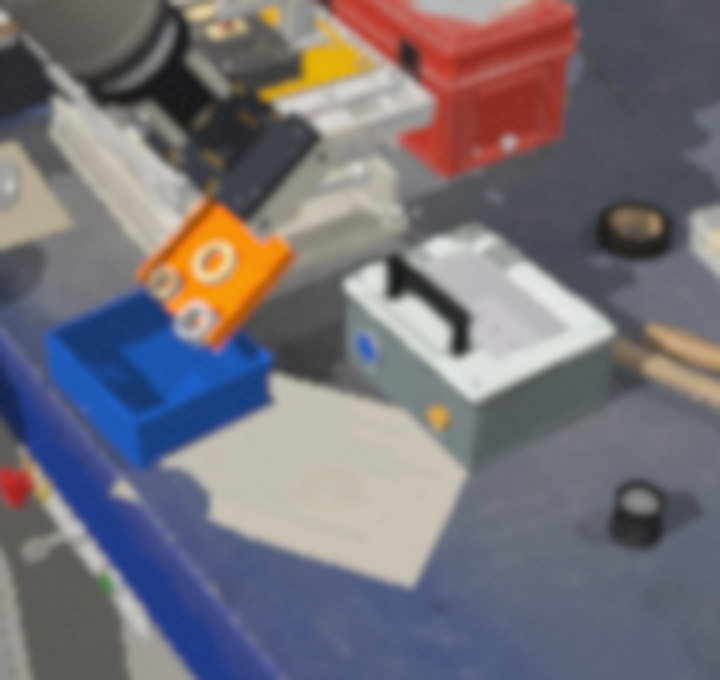

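Rings are starting to slide (two at the lip). Continue to ~52°.

Call:
arm_command(
  plan=[
    {"tx":-0.32,"ty":-0.1,"tz":0,"wx":0,"wy":0,"wz":0.03,"jaw":-1},
    {"tx":-0.32,"ty":-0.1,"tz":0,"wx":0,"wy":0,"wz":0.03,"jaw":-1},
    {"tx":-0.32,"ty":-0.1,"tz":0,"wx":0,"wy":0,"wz":0.03,"jaw":-1},
    {"tx":-0.32,"ty":-0.1,"tz":0,"wx":0,"wy":0,"wz":0.03,"jaw":-1},
    {"tx":-0.32,"ty":-0.1,"tz":0,"wx":0,"wy":0,"wz":0.03,"jaw":-1},
    {"tx":-0.32,"ty":-0.1,"tz":0,"wx":0,"wy":0,"wz":0.03,"jaw":-1},
    {"tx":-0.32,"ty":-0.1,"tz":0,"wx":0,"wy":0,"wz":0.03,"jaw":-1},
    {"tx":-0.32,"ty":-0.1,"tz":0,"wx":0,"wy":0,"wz":0.03,"jaw":-1},
    {"tx":-0.32,"ty":-0.1,"tz":0,"wx":0,"wy":0,"wz":0.03,"jaw":-1},
    {"tx":-0.32,"ty":-0.1,"tz":0,"wx":0,"wy":0,"wz":0.03,"jaw":-1},
    {"tx":0,"ty":0,"tz":0,"wx":0,"wy":0,"wz":0,"jaw":-1},
    {"tx":0,"ty":0,"tz":0,"wx":0,"wy":0,"wz":0,"jaw":-1},
  ],
)

```text
time: 14.8
tool_pos: [477.3, -217.1, 165.3]
tcp_rot: [1.572, 0.673, 0.051]
contact_force: [0.3, -0.3, -2.0]
grip_width: 11.6
```

Run:
```python
from kin import *
st();scoop()
crop('scene','pics/s12.png',180,130,360,300,4)
crop('top','pics/t12.png',225,130,365,255,5)
```

```text
t 14.8 p [ 477.3 -217.1  165.3] q [-0.979  0.346  2.255  1.607  0.735 -0.851] F [ 0.3 -0.3 -2. ] w 11.6
[[0.781, 0.622, 0.05], [0.04, 0.03, -0.999], [-0.623, 0.782, -0.001]]
lip [ 436.7 -219.    60.3] in bin [18.7 -0.  60.3] tilt deg 51.5 scoop z axis [-0.781 -0.04   0.623] yaw 0.049800775176483646
```

View pics/s12.png

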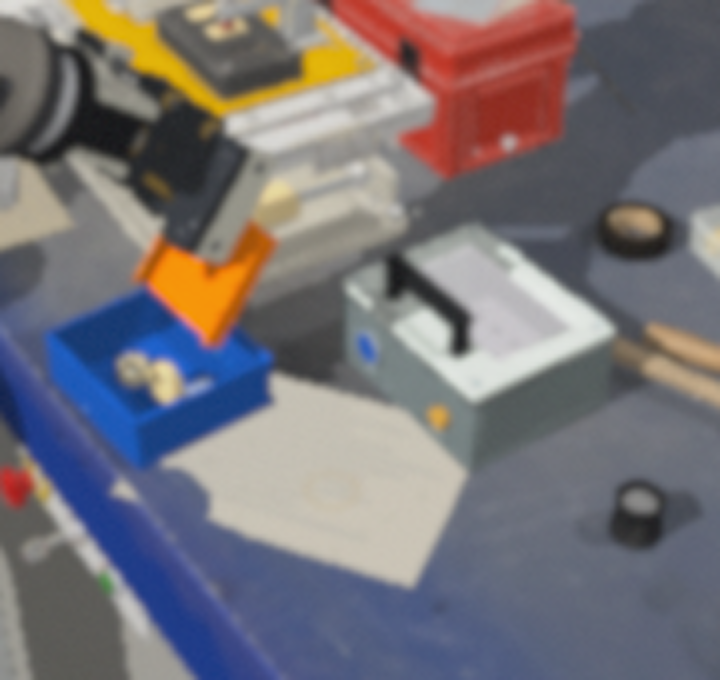

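View pics/t12.png

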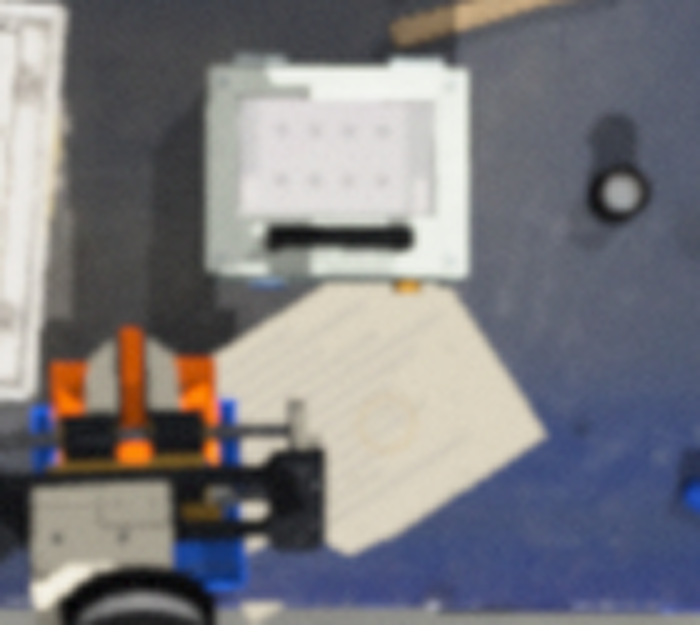

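Call:
arm_command(
  plan=[
    {"tx":-0.93,"ty":1.17,"tz":0,"wx":0,"wy":0,"wz":0,"jaw":-1},
    {"tx":-0.93,"ty":1.17,"tz":0,"wx":0,"wy":0,"wz":0,"jaw":-1},
    {"tx":-0.93,"ty":1.17,"tz":0,"wx":0,"wy":0,"wz":0,"jaw":-1},
    {"tx":-0.93,"ty":1.17,"tz":0,"wx":0,"wy":0,"wz":0,"jaw":-1},
    {"tx":0.64,"ty":0.2,"tz":0,"wx":0,"wy":0,"wz":-0.06,"jaw":-1},
    {"tx":0.64,"ty":0.2,"tz":0,"wx":0,"wy":0,"wz":-0.06,"jaw":-1},
    {"tx":0.64,"ty":0.2,"tz":0,"wx":0,"wy":0,"wz":-0.06,"jaw":-1},
    {"tx":0.64,"ty":0.2,"tz":0,"wx":0,"wy":0,"wz":-0.06,"jaw":-1},
    {"tx":0.64,"ty":0.2,"tz":0,"wx":0,"wy":0,"wz":-0.06,"jaw":-1},
    {"tx":0.64,"ty":0.2,"tz":0,"wx":0,"wy":0,"wz":-0.06,"jaw":-1},
    {"tx":0.64,"ty":0.2,"tz":0,"wx":0,"wy":0,"wz":-0.06,"jaw":-1},
    {"tx":0.64,"ty":0.2,"tz":0,"wx":0,"wy":0,"wz":-0.06,"jaw":-1},
    {"tx":0.64,"ty":0.2,"tz":0,"wx":0,"wy":0,"wz":-0.06,"jaw":-1},
    {"tx":0.64,"ty":0.2,"tz":0,"wx":0,"wy":0,"wz":-0.06,"jaw":-1},
    {"tx":0.64,"ty":0.2,"tz":0,"wx":0,"wy":0,"wz":-0.06,"jaw":-1},
    {"tx":0.64,"ty":0.2,"tz":0,"wx":0,"wy":0,"wz":-0.06,"jaw":-1},
    {"tx":0.64,"ty":0.2,"tz":0,"wx":0,"wy":0,"wz":-0.06,"jaw":-1},
    {"tx":0.64,"ty":0.2,"tz":0,"wx":0,"wy":0,"wz":-0.06,"jaw":-1},
    {"tx":0.64,"ty":0.2,"tz":0,"wx":0,"wy":0,"wz":-0.06,"jaw":-1},
    {"tx":0,"ty":0,"tz":0,"wx":0,"wy":0,"wz":0,"jaw":-1},
  ],
)

```text
time: 16.9
tool_pos: [546.7, -212.8, 155.3]
tcp_rot: [-2.098, 1.568, 2.665]
contact_force: [0.5, -0.4, -2.9]
grip_width: 11.9
```

Run:
```python
from kin import *
st();scoop()
print(delta([467,-406,150],down(-.084,-1)))
crop('scene','pics/s13.png',180,130,360,300,4)
```

```text
t 16.9 p [ 546.7 -212.8  155.3] q [-0.502  0.54   1.478 -0.     1.127  1.018] F [ 0.5 -0.4 -2.9] w 11.9
[[-0.002, 0.999, 0.051], [0.001, 0.051, -0.999], [-1.0, -0.002, -0.001]]
lip [ 439.3 -218.3  121.9] in bin [ 21.3   0.6 121.9] tilt deg 0.1 scoop z axis [ 0.002 -0.001  1.   ] yaw 0.05101194060976328
(array([ 0.52, -8.94, 18.89]), array([ 0.135, -0.001,  0.002]))
```

View pics/s13.png

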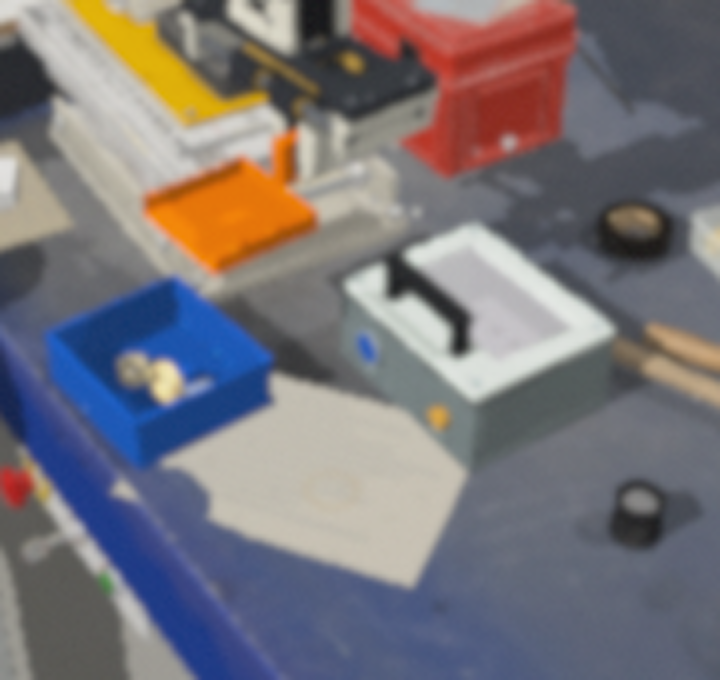

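Call:
arm_command(
  plan=[
    {"tx":0,"ty":-0.6,"tz":1.3,"wx":0,"wy":0,"wz":0,"jaw":-1},
    {"tx":0,"ty":-1.2,"tz":2.5,"wx":0,"wy":0,"wz":0,"jaw":-1},
    {"tx":0,"ty":-1.6,"tz":3.5,"wx":0,"wy":0,"wz":0,"jaw":-1},
    {"tx":0,"ty":-1.6,"tz":3.5,"wx":0,"wy":0,"wz":0,"jaw":-1},
    {"tx":0,"ty":-1.6,"tz":3.5,"wx":0,"wy":0,"wz":0,"jaw":-1},
    {"tx":0,"ty":-1.5,"tz":3,"wx":0,"wy":0,"wz":0,"jaw":-1},
    {"tx":0,"ty":-0.8,"tz":1.6,"wx":0,"wy":0,"wz":0,"jaw":-1},
    {"tx":0,"ty":0,"tz":0,"wx":0.045,"wy":0,"wz":0,"jaw":-1},
    {"tx":0,"ty":0,"tz":0,"wx":0.045,"wy":0,"wz":0,"jaw":-1},
    {"tx":0,"ty":0,"tz":0,"wx":0.045,"wy":0,"wz":0,"jaw":-1},
    {"tx":2.5,"ty":0,"tz":0,"wx":0,"wy":0,"wz":0,"jaw":-1},
    {"tx":2.5,"ty":0,"tz":0,"wx":0,"wy":0,"wz":0,"jaw":-1},
    {"tx":2.5,"ty":0,"tz":0,"wx":0,"wy":0,"wz":0,"jaw":-1},
    {"tx":2,"ty":0,"tz":0,"wx":0,"wy":0,"wz":0,"jaw":-1},
    {"tx":0,"ty":0,"tz":0,"wx":0,"wy":0,"wz":0,"jaw":-1},
    {"tx":0,"ty":0,"tz":0,"wx":0,"wy":0,"wz":0,"jaw":-1},
  ],
)

```text
time: 18.55
tool_pos: [465.9, -406.7, 61.8]
tcp_rot: [-2.686, 1.57, 1.941]
contact_force: [-0.6, -0.8, -1.7]
grip_width: 11.8
```

Run:
```python
from kin import *
st();scoop()
print(delta([467,-406,36.6],down(-.084,-1)))
crop('scene','pics/s14.png',180,130,360,300,4)
```

```text
t 18.55 p [ 465.9 -406.7   61.8] q [-0.842  0.701  1.468  0.     0.974  0.814] F [-0.6 -0.8 -1.7] w 11.8
[[-0.0, 0.996, -0.085], [0.001, -0.085, -0.996], [-1.0, -0.0, -0.001]]
lip [ 358.8 -397.5   28.2] in bin [ -68.3 -174.2   28.2] tilt deg 0.1 scoop z axis [ 0.    -0.001  1.   ] yaw -0.08538981758179721
(array([ 2.52,  0.1 , -0.08]), array([-0.001, -0.001,  0.   ]))
```

View pics/s14.png

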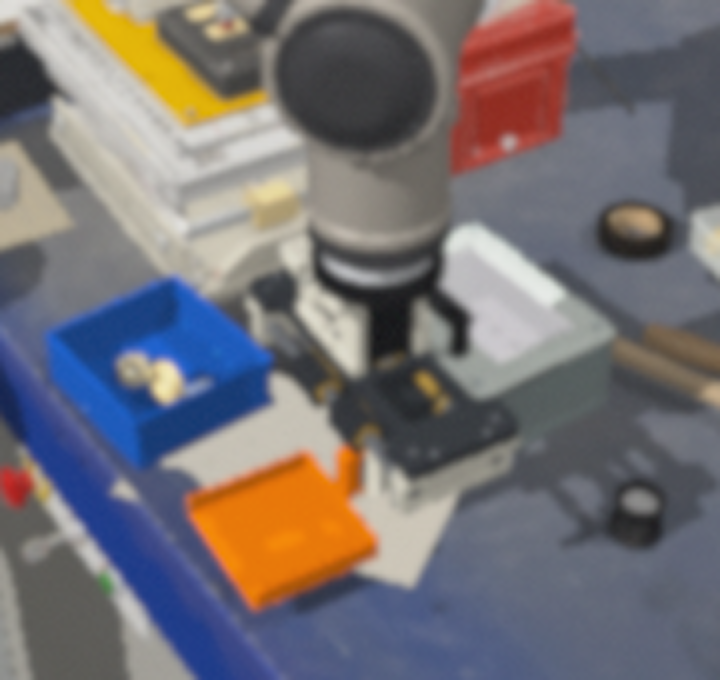

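Call:
arm_command(
  plan=[
    {"tx":1,"ty":0.1,"tz":0,"wx":0,"wy":0,"wz":0,"jaw":-1},
    {"tx":0.8,"ty":0,"tz":0,"wx":0,"wy":0,"wz":0,"jaw":-1},
    {"tx":0.5,"ty":0,"tz":0,"wx":0,"wy":0,"wz":0,"jaw":-1},
    {"tx":0.15,"ty":0,"tz":0,"wx":0,"wy":0,"wz":0,"jaw":-1},
    {"tx":0,"ty":0,"tz":0,"wx":0,"wy":0,"wz":0,"jaw":-1},
    {"tx":0,"ty":0,"tz":0,"wx":0,"wy":0,"wz":0,"jaw":-1},
  ],
)

```text
time: 19.2
tool_pos: [466.9, -406.5, 36.6]
tcp_rot: [-2.406, 1.569, 2.221]
contact_force: [-0.7, 1.5, -0.1]
grip_width: 11.4
```

Run:
```python
from kin import *
st();scoop()
```

```text
t 19.2 p [ 466.9 -406.5   36.6] q [-0.84   0.736  1.481  0.     0.927  0.816] F [-0.7  1.5 -0.1] w 11.4
[[-0.001, 0.996, -0.085], [0.001, -0.085, -0.996], [-1.0, -0.001, -0.001]]
lip [ 359.8 -397.3    3.2] in bin [ -67.4 -174.     3.2] tilt deg 0.1 scoop z axis [ 0.001 -0.001  1.   ] yaw -0.08519622287336985
```

Call:
arm_command(
  plan=[
    {"tx":0,"ty":0,"tz":0,"wx":0,"wy":0,"wz":0,"jaw":-0.6},
    {"tx":0,"ty":0,"tz":0,"wx":0,"wy":0,"wz":0,"jaw":-0.3},
    {"tx":0,"ty":0,"tz":0,"wx":0,"wy":0,"wz":0,"jaw":0},
    {"tx":0,"ty":0,"tz":0,"wx":0,"wy":0,"wz":0,"jaw":0.3},
    {"tx":0,"ty":0,"tz":0,"wx":0,"wy":0,"wz":0,"jaw":0.6},
    {"tx":0,"ty":0,"tz":0,"wx":0,"wy":0,"wz":0,"jaw":0.6},
    {"tx":-1,"ty":0,"tz":0,"wx":0,"wy":0,"wz":0,"jaw":0.6},
    {"tx":-3,"ty":0,"tz":0,"wx":0,"wy":0,"wz":0,"jaw":0.6},
    {"tx":-4,"ty":0,"tz":0,"wx":0,"wy":0,"wz":0,"jaw":0.6},
    {"tx":-4,"ty":0,"tz":0,"wx":0,"wy":0,"wz":0,"jaw":0.6},
    {"tx":-3,"ty":0,"tz":0,"wx":0,"wy":0,"wz":0,"jaw":0.6},
    {"tx":0,"ty":0,"tz":0,"wx":0,"wy":0,"wz":0,"jaw":0.6},
  ],
)

```text
time: 20.4
tool_pos: [468.8, -408.5, 192.9]
tcp_rot: [0.842, 1.562, -0.814]
contact_force: [-0.3, -0.3, 0.5]
grip_width: 73.3
```

Run:
```python
from kin import *
from kin import _L
st()
crop('scene','pics/s15.png',180,130,360,300,4)
q=np.array(readout.get_obs()['joint_positions'])
# handle grasp: tool z along +-x world
for s in(1,-1):
    for th in(0,.1,.2,.3):
        R0=down(-np.pi/2*s,1)
        Rh=Ro.from_euler('y',th)
        hinge=np.array([666.5,-333,60]); tcp=hinge+Rh.apply(np.array([-102,0,37+3]))
        qq,e=ik(tcp,Rh.as_matrix()@R0,q); print(s,th,tcp.round(0),qq.round(2),round(e,4))
    print(R0.round(2).tolist(), delta([564,-333,200],R0))
```

```text
t 20.4 p [ 468.8 -408.5  192.9] q [-0.84   0.559  1.33   0.     1.243  0.816] F [-0.3 -0.3  0.5] w 73.3
[[0.006, 0.996, -0.085], [-0.007, -0.085, -0.996], [-1.0, 0.007, 0.006]]
1 0 [ 564. -333.  100.] [-0.65  0.71  1.32 -0.    1.11 -0.65] 0.0
1 0.1 [ 569. -333.  110.] [-0.62  0.76  1.2  -0.06  1.26 -0.6 ] 0.0
1 0.2 [ 574. -333.  119.] [-0.59  0.81  1.08 -0.11  1.42 -0.56] 0.0
1 0.3 [ 581. -333.  128.] [-0.56  0.87  0.95 -0.16  1.58 -0.55] 0.0
[[0.0, -0.0, 1.0], [0.0, 1.0, 0.0], [-1.0, 0.0, 0.0]] (array([-1.01,  8.94, -8.25]), array([-1.656,  0.005, -0.   ]))
-1 0 [ 564. -333.  100.] [-0.65  0.71  1.32  0.    1.11  2.49] 0.0
-1 0.1 [ 569. -333.  110.] [-0.62  0.76  1.2  -0.06  1.26  2.54] 0.0
-1 0.2 [ 574. -333.  119.] [-0.59  0.81  1.08 -0.11  1.42  2.58] 0.0
-1 0.3 [ 581. -333.  128.] [-0.56  0.87  0.95 -0.16  1.58  2.6 ] 0.0
[[0.0, -0.0, -1.0], [0.0, -1.0, 0.0], [-1.0, 0.0, 0.0]] (array([-1.01,  8.94, -8.25]), array([ 1.486, -0.   , -0.005]))
```

View pics/s15.png

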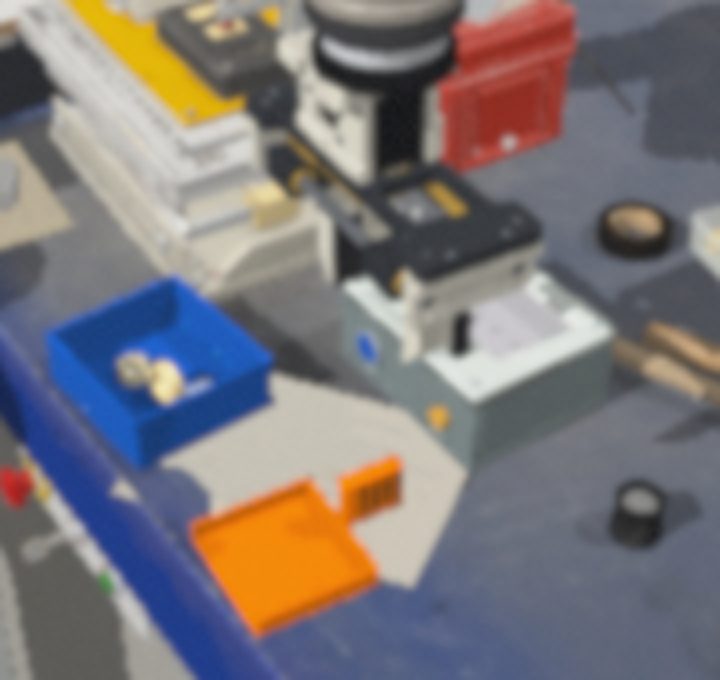

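Call:
arm_command(
  plan=[
    {"tx":0,"ty":0,"tz":0,"wx":-0.138,"wy":0,"wz":0,"jaw":0.6},
    {"tx":0,"ty":0,"tz":0,"wx":-0.138,"wy":0,"wz":0,"jaw":0.6},
    {"tx":0,"ty":0,"tz":0,"wx":-0.138,"wy":0,"wz":0,"jaw":0.6},
    {"tx":0,"ty":0,"tz":0,"wx":-0.138,"wy":0,"wz":0,"jaw":0.6},
    {"tx":0,"ty":0,"tz":0,"wx":-0.138,"wy":0,"wz":0,"jaw":0.6},
    {"tx":0,"ty":0,"tz":0,"wx":-0.138,"wy":0,"wz":0,"jaw":0.6},
    {"tx":0,"ty":0,"tz":0,"wx":-0.138,"wy":0,"wz":0,"jaw":0.6},
    {"tx":0,"ty":0,"tz":0,"wx":-0.138,"wy":0,"wz":0,"jaw":0.6},
    {"tx":0,"ty":0,"tz":0,"wx":-0.138,"wy":0,"wz":0,"jaw":0.6},
    {"tx":0,"ty":0,"tz":0,"wx":-0.138,"wy":0,"wz":0,"jaw":0.6},
    {"tx":0,"ty":0,"tz":0,"wx":-0.138,"wy":0,"wz":0,"jaw":0.6},
    {"tx":0,"ty":0,"tz":0,"wx":-0.138,"wy":0,"wz":0,"jaw":0.6},
    {"tx":0,"ty":2.5,"tz":3,"wx":0,"wy":0,"wz":0,"jaw":0.6},
    {"tx":0,"ty":2.5,"tz":3,"wx":0,"wy":0,"wz":0,"jaw":0.6},
    {"tx":0,"ty":2.5,"tz":3,"wx":0,"wy":0,"wz":0,"jaw":0.6},
    {"tx":0,"ty":0,"tz":0,"wx":0,"wy":0,"wz":0,"jaw":0.6},
    {"tx":0,"ty":0,"tz":0,"wx":0,"wy":0,"wz":0,"jaw":0.6},
    {"tx":0,"ty":0,"tz":0,"wx":0,"wy":0,"wz":0,"jaw":0.6},
  ],
)

```text
time: 22.25
tool_pos: [556.2, -332.2, 185.8]
tcp_rot: [2.49, 1.568, 2.49]
contact_force: [0.0, -0.5, -0.7]
grip_width: 73.4
```

Run:
```python
from kin import *
st()
R0=down(-np.pi/2,1)
print(delta([564.5,-332.5,125],R0))
crop('scene','pics/s16.png',180,130,360,300,4)
```

```text
t 22.25 p [ 556.2 -332.2  185.8] q [-0.657  0.619  1.242 -0.     1.284 -0.656] F [ 0.  -0.5 -0.7] w 73.4
[[-0.002, 0.0, 1.0], [0.002, 1.0, -0.0], [-1.0, 0.002, -0.002]]
(array([ 6.08, -0.04,  0.84]), array([-0.   , -0.002, -0.002]))
```

View pics/s16.png

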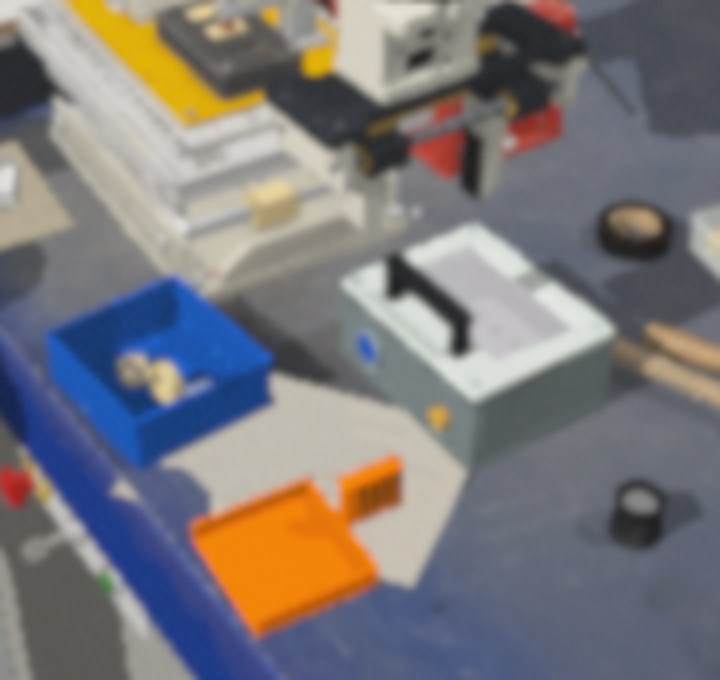

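Call:
arm_command(
  plan=[
    {"tx":1,"ty":0,"tz":0.4,"wx":0,"wy":0,"wz":0,"jaw":0.6},
    {"tx":2,"ty":0,"tz":0.4,"wx":0,"wy":0,"wz":0,"jaw":0.6},
    {"tx":2,"ty":0,"tz":0,"wx":0,"wy":0,"wz":0,"jaw":0.6},
    {"tx":1.7,"ty":0,"tz":0,"wx":0,"wy":0,"wz":0,"jaw":0.6},
    {"tx":1.2,"ty":0,"tz":0,"wx":0,"wy":0,"wz":0,"jaw":0.6},
    {"tx":0.8,"ty":0,"tz":0,"wx":0,"wy":0,"wz":0,"jaw":0.6},
    {"tx":0,"ty":0,"tz":0,"wx":0,"wy":0,"wz":0,"jaw":0.6},
    {"tx":0,"ty":0,"tz":0,"wx":0,"wy":0,"wz":0,"jaw":0.6},
    {"tx":0,"ty":0,"tz":0,"wx":0,"wy":0,"wz":0,"jaw":0.6},
  ],
)

```text
time: 23.2
tool_pos: [565.5, -332.1, 100.6]
tcp_rot: [0.145, 1.57, 0.145]
contact_force: [0.1, -0.4, -0.4]
grip_width: 73.7
```

Run:
```python
from kin import *
st()
R0=down(-np.pi/2,1)
print(delta([564.5,-332.5,98],R0))
crop('scene','pics/s17.png',180,130,360,300,4)
```

```text
t 23.2 p [ 565.5 -332.1  100.6] q [-0.648  0.713  1.315  0.     1.114 -0.648] F [ 0.1 -0.4 -0.4] w 73.7
[[0.001, 0.0, 1.0], [0.0, 1.0, -0.0], [-1.0, 0.0, 0.001]]
(array([ 0.26, -0.04, -0.1 ]), array([-0.   ,  0.001, -0.   ]))
```

View pics/s17.png

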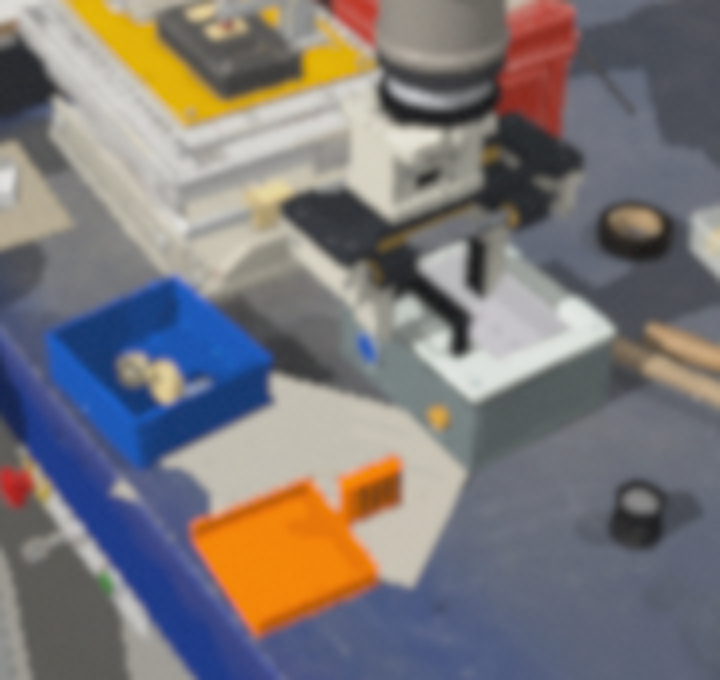

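Call:
arm_command(
  plan=[
    {"tx":0.25,"ty":0,"tz":-0.1,"wx":0,"wy":0,"wz":0,"jaw":-1},
    {"tx":0,"ty":0,"tz":0,"wx":0,"wy":0,"wz":0,"jaw":-1},
    {"tx":0,"ty":0,"tz":0,"wx":0,"wy":0,"wz":0,"jaw":-1},
    {"tx":0,"ty":0,"tz":0,"wx":0,"wy":0,"wz":0,"jaw":-1},
    {"tx":0,"ty":0,"tz":0,"wx":0,"wy":0,"wz":0,"jaw":-1},
    {"tx":0,"ty":0,"tz":0,"wx":0,"wy":0,"wz":0,"jaw":-1},
    {"tx":0,"ty":0,"tz":0,"wx":0,"wy":0,"wz":0,"jaw":-1},
    {"tx":0,"ty":0,"tz":0,"wx":0,"wy":0,"wz":0,"jaw":-1},
    {"tx":0,"ty":0,"tz":0,"wx":0,"wy":0,"wz":0,"jaw":-1},
    {"tx":0,"ty":0,"tz":0,"wx":0,"wy":0,"wz":0,"jaw":-1},
    {"tx":0,"ty":0,"tz":0,"wx":0,"wy":0,"wz":0,"jaw":-1},
  ],
)

```text
time: 24.35
tool_pos: [563.5, -331.7, 97.1]
tcp_rot: [2.49, 1.568, 2.489]
contact_force: [-4.2, -0.4, 2.1]
grip_width: 13.6
```

Run:
```python
from kin import *
st(); print(readout.get_obs()['moment'])
```

```text
t 24.35 p [ 563.5 -331.7   97.1] q [-0.649  0.715  1.322  0.     1.108 -0.649] F [-4.2 -0.4  2.1] w 13.6
[[-0.002, 0.0, 1.0], [0.002, 1.0, -0.0], [-1.0, 0.002, -0.002]]
[-0.04004044  0.82168298 -0.07971005]
```

Call:
arm_command(
  plan=[
    {"tx":-0.08,"ty":0,"tz":0.03,"wx":0,"wy":0.008,"wz":0,"jaw":-1},
    {"tx":-0.08,"ty":0,"tz":0.03,"wx":0,"wy":0.008,"wz":0,"jaw":-1},
    {"tx":-0.08,"ty":0,"tz":0.03,"wx":0,"wy":0.008,"wz":0,"jaw":-1},
    {"tx":-0.08,"ty":0,"tz":0.03,"wx":0,"wy":0.008,"wz":0,"jaw":-1},
    {"tx":0,"ty":0,"tz":0,"wx":0,"wy":0,"wz":0,"jaw":-1},
    {"tx":0,"ty":0,"tz":0,"wx":0,"wy":0,"wz":0,"jaw":-1},
  ],
)

```text
time: 24.95
tool_pos: [564.1, -331.6, 98.8]
tcp_rot: [3.074, 1.534, 3.074]
contact_force: [-6.9, -2.3, -4.3]
grip_width: 13.7
```

```bash
cat >> kin.py <<'E'
def lid():
    p,R,o=pose(); r=p-np.array([665.5,-332,60]); print('lid est by pos',round(np.arctan2(r[2],-r[0])-np.arctan2(37.1,102),3),'by tilt',round(float(np.arcsin(-R[0,0])),3),'rad',np.hypot(r[0],r[2]).round(1),'M',o['moment'].round(2))
E
python3 - <<'E'
from kin import *
st(); lid()
E
```

```text
t 24.95 p [ 564.1 -331.6   98.8] q [-0.639  0.729  1.288 -0.022  1.156 -0.63 ] F [-6.9 -2.3 -4.3] w 13.7
[[-0.036, 0.0, 0.999], [0.002, 1.0, -0.0], [-0.999, 0.002, -0.036]]
lid est by pos 0.017 by tilt 0.036 rad 108.5 M [-0.35  0.57 -0.1 ]
```

Call:
arm_command(
  plan=[
    {"tx":-0.08,"ty":0,"tz":0,"wx":0,"wy":0.008,"wz":0,"jaw":-1},
    {"tx":-0.08,"ty":0,"tz":0,"wx":0,"wy":0.008,"wz":0,"jaw":-1},
    {"tx":-0.08,"ty":0,"tz":0,"wx":0,"wy":0.008,"wz":0,"jaw":-1},
    {"tx":-0.08,"ty":0,"tz":0,"wx":0,"wy":0.008,"wz":0,"jaw":-1},
    {"tx":0,"ty":0,"tz":0,"wx":0,"wy":0,"wz":0,"jaw":-1},
    {"tx":0,"ty":0,"tz":0,"wx":0,"wy":0,"wz":0,"jaw":-1},
  ],
)

```text
time: 25.55
tool_pos: [566.0, -331.6, 103.5]
tcp_rot: [3.128, 1.507, 3.128]
contact_force: [0.7, -3.3, -13.3]
grip_width: 13.7
```

Run:
```python
from kin import *
st(); lid()
```

```text
t 25.55 p [ 566.  -331.6  103.5] q [-0.63   0.739  1.254 -0.04   1.201 -0.615] F [  0.7  -3.3 -13.3] w 13.7
[[-0.064, -0.0, 0.998], [0.001, 1.0, 0.0], [-0.998, 0.001, -0.064]]
lid est by pos 0.064 by tilt 0.064 rad 108.6 M [-0.51 -0.16 -0.1 ]
```

Call:
arm_command(
  plan=[
    {"tx":-0.08,"ty":0,"tz":0.03,"wx":0,"wy":0.008,"wz":0,"jaw":-1},
    {"tx":-0.08,"ty":0,"tz":0.03,"wx":0,"wy":0.008,"wz":0,"jaw":-1},
    {"tx":-0.08,"ty":0,"tz":0.03,"wx":0,"wy":0.008,"wz":0,"jaw":-1},
    {"tx":-0.08,"ty":0,"tz":0.03,"wx":0,"wy":0.008,"wz":0,"jaw":-1},
    {"tx":0,"ty":0,"tz":0,"wx":0,"wy":0,"wz":0,"jaw":-1},
    {"tx":0,"ty":0,"tz":0,"wx":0,"wy":0,"wz":0,"jaw":-1},
  ],
)

```text
time: 26.15
tool_pos: [567.5, -331.7, 107.0]
tcp_rot: [3.134, 1.475, 3.134]
contact_force: [4.8, -3.6, -12.8]
grip_width: 14.4
```

Run:
```python
from kin import *
st(); lid()
crop('scene','pics/s18.png',180,130,360,300,4)
```

```text
t 26.15 p [ 567.5 -331.7  107. ] q [-0.621  0.753  1.218 -0.058  1.25  -0.6  ] F [  4.8  -3.6 -12.8] w 14.4
[[-0.095, -0.0, 0.995], [0.001, 1.0, 0.0], [-0.995, 0.001, -0.095]]
lid est by pos 0.098 by tilt 0.095 rad 108.7 M [-0.5  -0.71 -0.17]
```

View pics/s18.png

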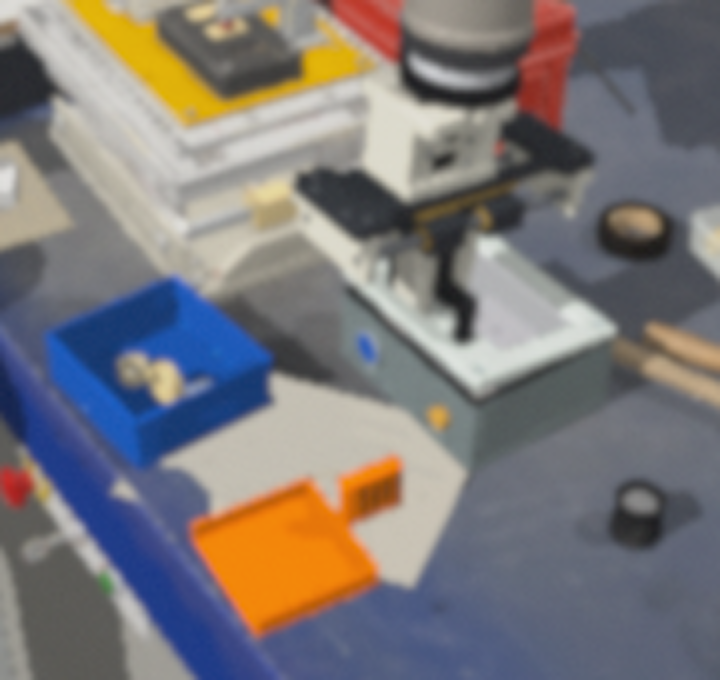

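Call:
arm_command(
  plan=[
    {"tx":-0.08,"ty":0,"tz":0.04,"wx":0,"wy":0.008,"wz":0,"jaw":-1},
    {"tx":-0.08,"ty":0,"tz":0.04,"wx":0,"wy":0.008,"wz":0,"jaw":-1},
    {"tx":-0.08,"ty":0,"tz":0.04,"wx":0,"wy":0.008,"wz":0,"jaw":-1},
    {"tx":-0.08,"ty":0,"tz":0.04,"wx":0,"wy":0.008,"wz":0,"jaw":-1},
    {"tx":-0.08,"ty":0,"tz":0.04,"wx":0,"wy":0.008,"wz":0,"jaw":-1},
    {"tx":0,"ty":0,"tz":0,"wx":0,"wy":0,"wz":0,"jaw":-1},
    {"tx":0,"ty":0,"tz":0,"wx":0,"wy":0,"wz":0,"jaw":-1},
  ],
)

```text
time: 26.9
tool_pos: [569.6, -331.7, 111.0]
tcp_rot: [3.136, 1.435, 3.136]
contact_force: [3.5, -1.7, -7.5]
grip_width: 13.9
```

Run:
```python
from kin import *
st(); lid()
```

```text
t 26.9 p [ 569.6 -331.7  111. ] q [-0.609  0.772  1.17  -0.08   1.312 -0.584] F [ 3.5 -1.7 -7.5] w 13.9
[[-0.136, -0.0, 0.991], [0.001, 1.0, 0.0], [-0.991, 0.001, -0.136]]
lid est by pos 0.14 by tilt 0.136 rad 108.7 M [-0.27 -0.4  -0.11]
```

Call:
arm_command(
  plan=[
    {"tx":-0.08,"ty":0,"tz":0.04,"wx":0,"wy":0.008,"wz":0,"jaw":-1},
    {"tx":-0.08,"ty":0,"tz":0.04,"wx":0,"wy":0.008,"wz":0,"jaw":-1},
    {"tx":-0.08,"ty":0,"tz":0.04,"wx":0,"wy":0.008,"wz":0,"jaw":-1},
    {"tx":-0.08,"ty":0,"tz":0.04,"wx":0,"wy":0.008,"wz":0,"jaw":-1},
    {"tx":-0.08,"ty":0,"tz":0.04,"wx":0,"wy":0.008,"wz":0,"jaw":-1},
    {"tx":-0.08,"ty":0,"tz":0.04,"wx":0,"wy":0.008,"wz":0,"jaw":-1},
    {"tx":-0.08,"ty":0,"tz":0.04,"wx":0,"wy":0.008,"wz":0,"jaw":-1},
    {"tx":-0.08,"ty":0,"tz":0.04,"wx":0,"wy":0.008,"wz":0,"jaw":-1},
    {"tx":0,"ty":0,"tz":0,"wx":0,"wy":0,"wz":0,"jaw":-1},
    {"tx":0,"ty":0,"tz":0,"wx":0,"wy":0,"wz":0,"jaw":-1},
    {"tx":0,"ty":0,"tz":0,"wx":0,"wy":0,"wz":0,"jaw":-1},
    {"tx":0,"ty":0,"tz":0,"wx":0,"wy":0,"wz":0,"jaw":-1},
    {"tx":0,"ty":0,"tz":0,"wx":0,"wy":0,"wz":0,"jaw":-1},
  ],
)

```text
time: 28.2
tool_pos: [572.9, -331.7, 116.8]
tcp_rot: [3.135, 1.368, 3.135]
contact_force: [-5.8, -0.1, -1.8]
grip_width: 13.7
```

Run:
```python
from kin import *
st(); lid()
crop('scene','pics/s19.png',180,130,360,300,4)
crop('top','pics/t19.png',225,130,365,255,5)
im=imaging.capture('scene'); cv2.imwrite('pics/s19f.png',im)
```

```text
t 28.2 p [ 572.9 -331.7  116.8] q [-0.591  0.807  1.091 -0.113  1.414 -0.563] F [-5.8 -0.1 -1.8] w 13.7
[[-0.201, 0.0, 0.98], [0.001, 1.0, 0.0], [-0.98, 0.001, -0.201]]
lid est by pos 0.201 by tilt 0.202 rad 108.6 M [-0.12  0.81 -0.1 ]
```

View pics/s19.png

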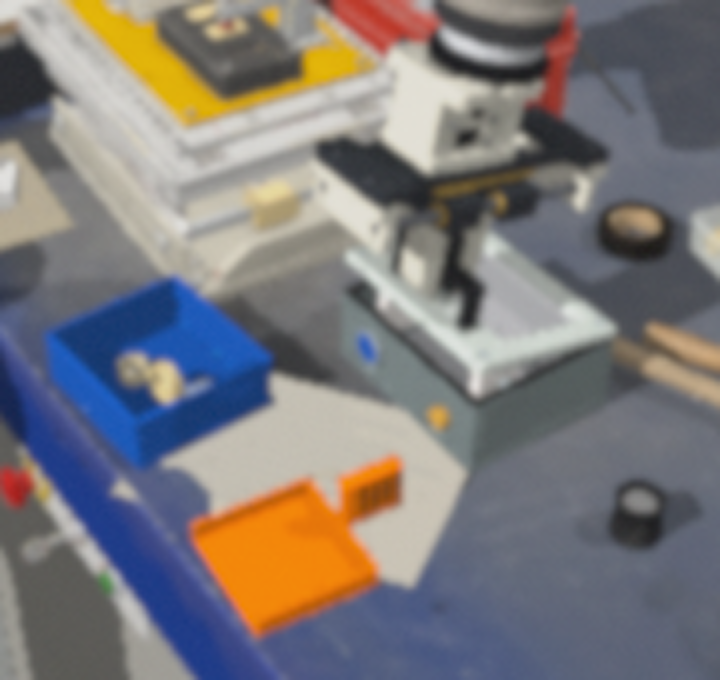

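View pics/t19.png

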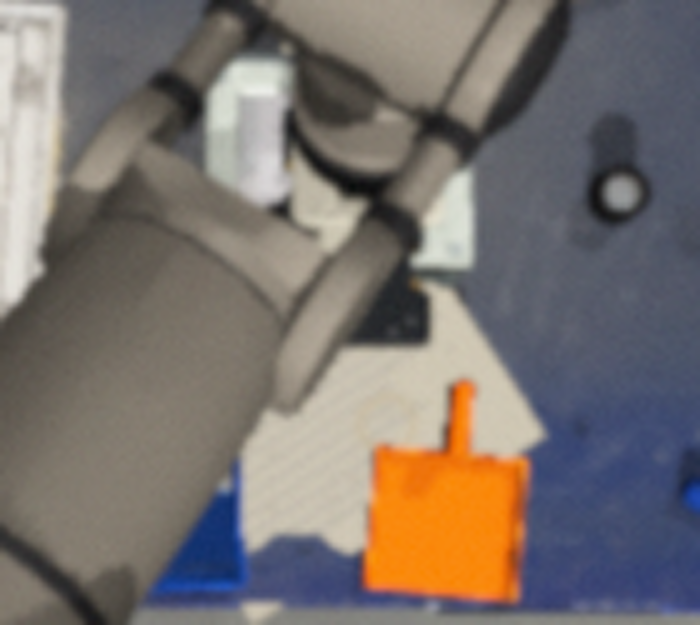

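Run:
```python
from h import *
im=cv2.imread('pics/s19f.png')
D=[]
for th,c in((.1,(255,0,0)),(.2,(0,0,255)),(.3,(0,200,0))):
    h=np.array([665.5,-332.5,60]); P=np.array([[-120,-75,9],[-120,75,9],[0,75,9],[0,-75,9]],float)
    D.append((proj('scene',h+Ro.from_euler('y',th).apply(P)),c))
crop('scene','pics/s20.png',255,170,345,260,7,im,D)
crop('scene','pics/s21.png',185,195,255,250,10,im)
st()
```

```text
t 28.35 p [ 572.9 -331.7  116.8] q [-0.591  0.807  1.091 -0.113  1.414 -0.563] F [-4.8 -0.1 -2. ] w 13.9
[[-0.201, 0.0, 0.98], [0.001, 1.0, 0.0], [-0.98, 0.001, -0.201]]
```

View pics/s20.png

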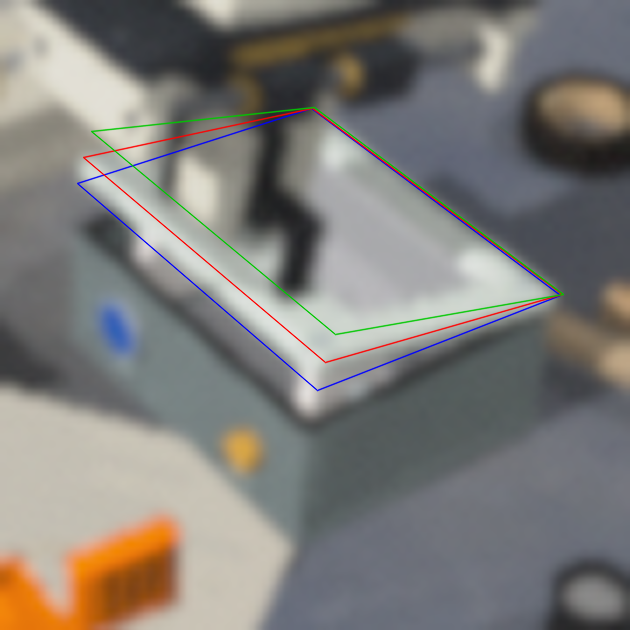

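View pics/s21.png

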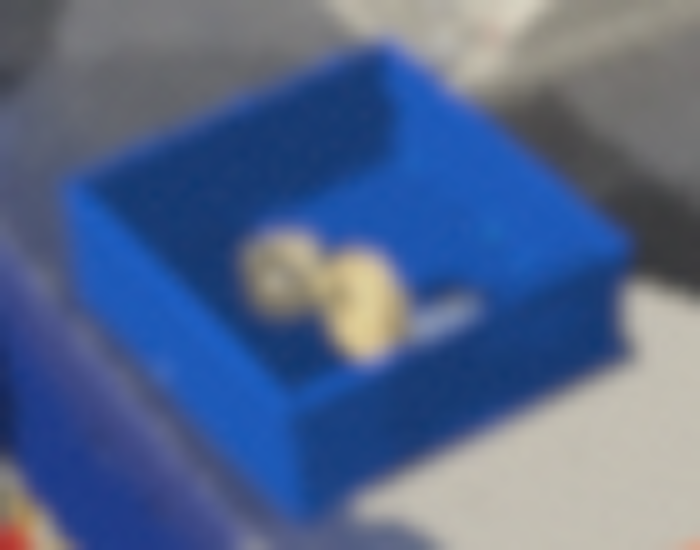

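Run:
```python
from h import *
for u,v in((221,225.3),(213,222),(229.5,226.5)):
    for z in(10,20,30):
        print(u,v,z,Ro.from_euler('z',-.052).apply(ray('scene',u,v,z)-[418,-220,0]).round(0))
```

```text
221 225.3 10 [ 1. -2. 10.]
221 225.3 20 [ -4. -12.  20.]
221 225.3 30 [-10. -22.  30.]
213 222 10 [-9. 24. 10.]
213 222 20 [-15.  14.  20.]
213 222 30 [-20.   4.  30.]
229.5 226.5 10 [ 17. -20.  10.]
229.5 226.5 20 [ 12. -30.  20.]
229.5 226.5 30 [  6. -40.  30.]
```

Call:
arm_command(
  plan=[
    {"tx":0,"ty":0,"tz":-0.06,"wx":0,"wy":0,"wz":0,"jaw":-1},
    {"tx":0,"ty":0,"tz":0,"wx":0,"wy":0,"wz":0,"jaw":-1},
    {"tx":0,"ty":0,"tz":0,"wx":0,"wy":0,"wz":0,"jaw":-1},
    {"tx":0,"ty":0,"tz":0,"wx":0,"wy":0,"wz":0,"jaw":-1},
    {"tx":0,"ty":0,"tz":0,"wx":0,"wy":0,"wz":0,"jaw":-1},
    {"tx":0,"ty":0,"tz":0,"wx":0,"wy":0,"wz":0,"jaw":-1},
    {"tx":0,"ty":0,"tz":0,"wx":0,"wy":0,"wz":0,"jaw":-1},
    {"tx":0,"ty":0,"tz":0,"wx":0,"wy":0,"wz":0,"jaw":-1},
    {"tx":0,"ty":0,"tz":0,"wx":0,"wy":0,"wz":0,"jaw":-1},
    {"tx":0,"ty":0,"tz":0,"wx":0,"wy":0,"wz":0,"jaw":-1},
  ],
)

```text
time: 29.35
tool_pos: [572.7, -331.7, 116.4]
tcp_rot: [3.135, 1.369, 3.135]
contact_force: [-4.4, 0.1, -1.7]
grip_width: 13.8
```

Run:
```python
from kin import *
st(); lid()
a=cv2.imread('pics/s19f.png'); b=imaging.capture('scene'); d=cv2.absdiff(a,b).max(2); print('moved px in bin',(d[195:255,185:255]>40).sum(),'scoop',(d[240:290,225:285]>40).sum(),'lid',(d[170:260,255:345]>40).sum())
```

```text
t 29.35 p [ 572.7 -331.7  116.4] q [-0.591  0.807  1.093 -0.112  1.411 -0.564] F [-4.4  0.1 -1.7] w 13.8
[[-0.2, 0.0, 0.98], [0.001, 1.0, 0.0], [-0.98, 0.001, -0.2]]
lid est by pos 0.197 by tilt 0.201 rad 108.6 M [-0.07  0.76 -0.17]
moved px in bin 0 scoop 0 lid 0
```

Everything is still. Handing in.

```bash
python3 -c "
from plant import bot
print(bot.close_job())"
```

```text
the job is handed in; nothing more can be done
None
```

I tipped all three rings into the bin, stood the empty scoop flat back where it started, and eased the lid free. I handed the job in at about 29 s, still gripping the handle; no verdict came back.

- **Lid:** the tool pose puts it at about 0.20 rad, front edge roughly 24 mm up. An outline of the lid drawn over the camera picture agrees, at about 0.17 to 0.20 rad. The grip read 13.8 mm on the 14 mm bar. The largest downward load at my checks was 13 N; I did not sample the peak itself. The residual force at the end was about 5 N.
- **Rings:** the scene picture shows all three inside the bin. The wide one leans on another ring rather than lying flat, so its exact height could not be read. The top camera could not confirm it because the arm was in the way.
- **Stillness:** comparing two pictures about 1 s apart showed no movement at the bin, scoop or lid.
- **Bystanders:** the loupe looked unmoved in the pictures. I took the white piece on the cardboard to be the metal block; the arm's path went nowhere near it, but I did not measure its position again at the end.

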